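# Press a terminal strip home with ratchet pliers and release them

## Robot

A 6-joint arm with a two-finger parallel gripper is mounted at the origin on a cart in front of the work surface, level with it; the furniture and walls round the work are solid. World frame = base frame: x ahead of the robot, y to its left, z up, the work surface at z = 0. Lengths are in m, angles in rad, forces in N, time in s.
With the tool pointing down it reaches from about 0.35 to 0.95 m from the base axis. Payload 17.4 kg.
Tool frame: the origin (TCP) lies midway between the tips of the shut fingers; the grasp point (between the pads) lies 19 mm behind it (r.hold_point_z is the y of the grasp point in the tool frame, in m); y points along the fingers, z is the direction in which the jaws open and shut, and the axes are right-handed (so a half turn about y gives the same grasp; the last joint's range is limited). The gripper opens to 93 mm and grips with 3 to 60 N. Pads are 15 mm wide; open, the fingers measure 128 mm over their backs; the gripper's body (75 mm by 188 mm) begins 65 mm behind the grasp point.
Start: joints at [1.229, 0.116, 1.442, -0, 1.584, -0.038], TCP at [0.202, 0.644, 0.219] pointing down, gripper open.
Joint ranges: [-2.83, 2.83], [-0.83, 2.19], [0.07, 2.5], [-1.14, 4.28], [0.01, 3], [-2.97, 2.97]. Speed limits (rad/s): [1.89, 1.89, 2.22, 3.14, 3.14, 3.14].

## Interface

Orientations are given as a rotation vector (axis times angle).
In Python, from rig import r, viewer, nets gives the robot as it stands. The module is installed in compiled form; this text tells all that it offers.
- The arm moves only by the tool drive_tool, never from a script. Its argument "series" is a list of rows, each an object of numbers: "tx", "ty", "tz": the shift along the world's x, y, z in m; "ax", "ay", "az": the turn, a rotation vector about the world's x, y, z in degrees; "claw": the gripper's target within -1 to 1 (fully open at 1, half-way at 0, shut at -1). A call has 1 to 5 rows; each row shifts and turns the pose as measured when the row begins; what a row does not reach is not made up. A row lasts 1/12 s, in which the tool goes at most 41.7 mm and 7.16 degrees, less where a joint would pass 70% of its speed; a pose out of reach is approached as far as the arm can. A call is refused whole if a number of a shift passes 0.0417 or a number of a turn 7.16, either way. A call with a gripper value outside its range is refused whole. The fingers move at their own pace and stop on an object; "newtons" is the grip in N (left out, the last holds). Time passes only in rows, so rows that do not move let the fingers close. It gives the time, the measured TCP pose, the force and the opening at its end, in the units of the state.
- r.state(): the state, without advancing time (a new reading comes with each control period).
- viewer.camera(name): name is "side" or "top"; returns a dict with "pixels" (480x640x3 uint8, blue, green, red), "fx", "fy", "cx", "cy" (pixels), "distortion" ([k1, k2, p1, p2, k3] as OpenCV has them; the pictures are not rectified), "position" and "rotation" of the camera in the world. Camera axes: x right, y down, z forward; pixel columns grow to the right and rows downward; lengths in m; the calibration is good to about 2 mm. A picture is of the moment at which its call begins. There is no depth.
- r.sign_off(): hands the job in, once; it reports no verdict.
Trained networks look in the newest picture that a camera, given by its name, has taken for a name from the list of things; names that differ only in an ending like _2 or _b are one class to them, and where a whole thing is asked for, a point or a joint stands for the part that bears it (a point fixed in the world has none). Each returns a list of dicts, best first, with "score" (0 to 1); they miss things now and then, are a little off and sometimes report something else, mostly with a low value. They report only what shows in the picture. A call takes as long as a camera call.
- nets.cut_out(camera, query): "mask" (480x640 bool, what is visible of it) and "bbox" ([centre column, centre row, width, height] in pixels, round what is visible of it).
The state is a dict: "time": time; "joint_pos": joint angles; "joint_velocities": joint speeds; "joint_efforts": joint torques, N m; "tool_pos": TCP position; "ee_rot": TCP orientation; "contact_force": force on the tool from outside, world axes, zero at the start; "ft_torque": the same for the moment, N m; "opening": finger opening in m.
Only numpy, scipy, OpenCV 4.12 (cv2) and the standard library are available. Lean on these libraries where they do the work, as an engineer would, in place of code of your own. Each camera call takes 0.05 s, during which the arm holds its last target.

## Task

The ratchet pliers bolted to the grey plate hold a green terminal strip that is only part way into its black header. Close the handles with a measured push until the strip is fully home and the ratchet alone keeps the presser tight on it, and let go for a second to show that it holds. Then press the red thumb pad on the moving handle sideways (down towards the plate) to free the teeth, let the pliers spring fully open and come away; do not force the handle, touch the strip or disturb the things lying round the pliers.

Things in the scene. Friction and masses are not known exactly. Their poses are not given: they have to be found in the camera images.
- clamp: pliers lying flat over a fixed grey plate (x -100..125, y -65..65 mm in this frame, 12 mm thick). Origin on the bench, 40 mm to -x of the pivot; +x runs from handles to jaws, +y to the fixed handle. The -y handle moves: towards +y closes it and brings the spring-loaded presser on the +y jaw against the strip. Push the moving handle from outside, or squeeze both
- pivot (a point): top of the upright pivot that both handles leave towards -x of the clamp, 71 mm above the bench, the tallest point of the pliers
- fixed_end (a point): point on the centre line of the fixed handle, 130 mm from the pivot, 55 mm above the bench; round rod, radius 6.2 mm. Over both handles the pliers are 64 mm wide here when open, about 30 mm when closed. A post stands under it
- push_point (a point): on the centre line of the moving handle 130 mm from the pivot, 55 mm above the bench. From 98 to 142 mm from the pivot it wears a freely turning grey roller sleeve, radius 6.5 mm, so fingers pushing there do not hinder its flexing. Free space outside (-y of the clamp) and 40 mm below. A ratchet bar joins the handles 95 mm from the pivot
- lever (a joint): closing angle of the moving handle, rad: 0 open (a spring of about 3 N at the push point returns it), stop 0.28. Ratchet teeth catch at 0.08, 0.125, 0.17, 0.215 and 0.26; let go, the handle falls back to the last tooth passed (or 0.01 short). Passing a tooth takes some 4 N more. The strip comes home somewhere from 0.13 to 0.205; only a tooth beyond that point keeps the presser tight
- presser: black rubber nose on the moving jaw, upright, 12 mm round, 16 mm tall; origin at its centre. Its spring takes 10 N on the strip to start yielding and 19 N at 3 mm (0.06 rad of the lever), then it is solid. Jaw force is 2.6 times that at the push point. A push of about 21 N always reaches the needed tooth; over 30 N on the handle or 60 N on the strip is forcing
- handle (a joint): sideways (downward) flex of the moving handle, rad: 0 at rest, teeth meshed; 0.026 or more frees the teeth; solid stop at 0.06 (9 mm down at the thumb pad). Its spring takes 3 N at the pad at first, 5 N at the stop; loaded teeth add up to 4 N friction. It flexes by itself and clicks back as it passes each tooth
- thumb_pad (a point): centre of the top face of the red round pad (24 mm across, 12 mm thick) ending the moving handle, 155 mm from the pivot, 63 mm above the bench. Pressed down and freed, the handle springs (3 N) towards -y of the clamp by up to 40 mm; friction under a finger can hold it, so go along with it, kept down until it has passed all teeth (lever under 0.07) or it catches again
- grip_arm: the moving handle with sleeve, ratchet bar and thumb pad. Origin on the pivot's axis at bench height; its x axis runs along the handle from its end to the pivot
- plug (a joint): how far the strip has been pushed into the header, m: 0 to 0.001 at the start, 0.006 fully home (hard stop). A stiff fit, about 6 N; it stays where it is left
- strip: green terminal strip, 52 mm long, 14 mm deep, 17 mm high, in the black header between the jaws, underside 41 mm above the bench; the robot must not touch it. Origin under its centre
- strip_front (a point): centre of the strip's outer long face, which the presser meets
- part_box: small white closed cardboard part box, 39x55x30 mm; a bystander on the bench beside the plate, to be left where it is. Origin under its centre
- solder_spool: blue spool of solder wire, 64 mm across, 39 mm tall; a bystander on the bench beside the plate, to be left where it is. Origin under its centre
- marker: marker pen lying flat, 132 mm long, 18 mm thick; a bystander on the bench beside the plate, to be left where it is. Origin under its centre
- heatsink: finned aluminium heat sink, 40x40x18 mm; a bystander on the bench beside the plate, to be left where it is. Origin under its centre

How it is judged:
By the outcome, as a careful person would: the job done as asked, in the order asked, and still so for the second after the job is handed in, with the robot touching nothing.
It also fails if it takes over 67 s, if anything falls off the work surface, if the arm or the gripper's body presses on something with over 40 N, if the wrist force passes 120 N, or if a joint passes its speed limit or range.

## Working session

There is one attempt and no reset: what is moved stays moved. The work goes in short steps, Python scripts to look and compute and a tool call to move; the robot and the scene stay as the last step left them, time stands still between calls to the robot, and variables do not carry over. Pictures are saved under pics/ and viewed, and the job is handed in when it is done.

Besides the shell and the picture viewer there is one more tool, called in YAML: its name, and indented under it one key for each argument. drive_tool: Moves the arm, as the interface text tells. Its arguments: {"type":"object","properties":{"series":{"type":"array","items":{"type":"object","properties":{"tx":{"type":"number"},"ty":{"type":"number"},"tz":{"type":"number"},"ax":{"type":"number"},"ay":{"type":"number"},"az":{"type":"number"},"claw":{"type":"number"}}}},"newtons":{"type":"number"}},"required":["series"]}

```bash
mkdir -p pics
cat > h.py <<'E'
import numpy as np, cv2
from rig import r, viewer, nets
def cam(n):
    c=viewer.camera(n); return c
def KD(c):
    return np.array([[c["fx"],0,c["cx"]],[0,c["fy"],c["cy"]],[0,0,1]]),np.array(c["distortion"])
def ray(c,uv):
    K,D=KD(c); p=cv2.undistortPoints(np.array([[uv]],float),K,D)[0,0]
    R=np.array(c["rotation"]); 
    return np.array(c["position"]), R@np.array([p[0],p[1],1.])
def atz(c,uv,z):
    o,d=ray(c,uv); return o+d*(z-o[2])/d[2]
def proj(c,P):
    K,D=KD(c); R=np.array(c["rotation"]); t=-R.T@np.array(c["position"])
    return cv2.projectPoints(np.atleast_2d(np.array(P,float)),cv2.Rodrigues(R.T)[0],t,K,D)[0][:,0]
E
python3 - <<'E'
from h import *
print(r.state())
for n in ("side","top"):
    c=cam(n); cv2.imwrite(f"pics/{n}0.png",c["pixels"]); print(n,c["position"],np.array(c["rotation"]).round(3).tolist(),c["fx"])
    for q in ["clamp","pivot","thumb_pad","grip_arm","strip","presser","part_box","solder_spool","marker","heatsink","handle"]:
        print(q,[(round(d["score"],2),np.round(d["bbox"],1).tolist()) for d in nets.cut_out(n,q)[:2]])
E
```

```text
{'time': 0.0, 'joint_pos': array([ 1.22920572e+00,  1.16495338e-01,  1.44229222e+00,  2.08365963e-05,
        1.58396351e+00, -3.77951806e-02]), 'joint_velocities': array([-0.00085829, -0.00205303,  0.00020858, -0.00035863, -0.00135037,
       -0.001736  ]), 'joint_efforts': array([-1.52929924e-04, -7.21238208e+01, -6.22605729e+01,  7.80074671e-02,
        2.34687980e-02, -1.40054563e-04]), 'tool_pos': array([0.2018534 , 0.64389878, 0.21788213]), 'ee_rot': array([-1.558749  ,  0.23865965, -0.23828316]), 'contact_force': array([-0.40070646,  1.0832307 ,  0.79045974]), 'ft_torque': array([-0.01750038, -0.01937454,  0.00014099]), 'opening': 0.09249597970515151}
side [ 0.19306334 -0.63985089  0.5688183 ] [-2.114, 0.6, -0.296] 493.4722354151748
clamp [(0.88, [342.4, 266.4, 143.1, 81.7])]
pivot [(0.95, [344.1, 266.8, 146.0, 84.9])]
thumb_pad [(0.61, [316.4, 262.0, 78.6, 33.4])]
grip_arm [(0.75, [313.7, 263.0, 78.2, 36.8])]
strip [(0.48, [383.0, 236.2, 24.7, 6.3])]
presser [(0.2, [342.3, 266.0, 148.6, 83.2])]
part_box [(0.67, [345.1, 322.4, 44.0, 35.5])]
solder_spool [(0.78, [326.9, 226.9, 30.3, 29.9])]
marker [(0.72, [262.4, 239.8, 59.1, 36.3])]
heatsink [(0.71, [385.9, 308.0, 35.9, 27.6])]
handle [(0.91, [315.0, 264.6, 70.6, 34.8])]
top [ 0.39351285 -0.0506437   0.91355778] [-2.108, 2.155, -0.181] 482.77025264791615
clamp [(0.29, [230.6, 273.9, 19.8, 70.5])]
pivot [(0.78, [311.2, 231.7, 84.2, 132.7])]
thumb_pad [(0.98, [312.1, 251.7, 21.1, 86.9])]
grip_arm [(0.62, [312.9, 253.4, 18.8, 82.5])]
strip [(0.47, [315.0, 177.1, 7.3, 34.1])]
presser [(0.41, [306.4, 177.7, 9.3, 6.7])]
part_box [(0.57, [376.1, 264.4, 35.6, 29.1])]
solder_spool [(0.71, [310.9, 231.9, 81.7, 130.1]), (0.7, [249.5, 205.8, 34.7, 38.2])]
marker [(0.84, [231.4, 271.6, 23.1, 71.1])]
heatsink [(0.88, [376.9, 223.7, 24.8, 23.6])]
handle [(0.98, [313.8, 252.8, 23.3, 90.1]), (0.53, [311.1, 231.7, 84.5, 135.4])]
```

```bash
sed -i 's/R=np.array(c\["rotation"\])/R=cv2.Rodrigues(np.array(c["rotation"],float))[0]/' h.py
python3 - <<'E'
import cv2
a=cv2.imread("pics/top0.png")[150:320,210:420]; cv2.imwrite("pics/top0c.png",cv2.resize(a,None,fx=3.5,fy=3.5,interpolation=cv2.INTER_CUBIC))
a=cv2.imread("pics/side0.png")[200:350,220:430]; cv2.imwrite("pics/side0c.png",cv2.resize(a,None,fx=3.8,fy=3.8,interpolation=cv2.INTER_CUBIC))
E
```

```text
(no output)
```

View pics/top0c.png

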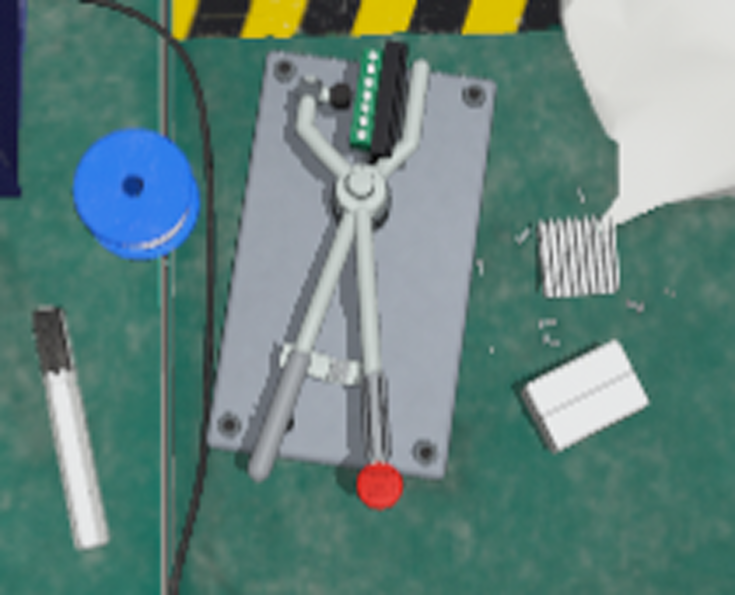

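View pics/side0c.png

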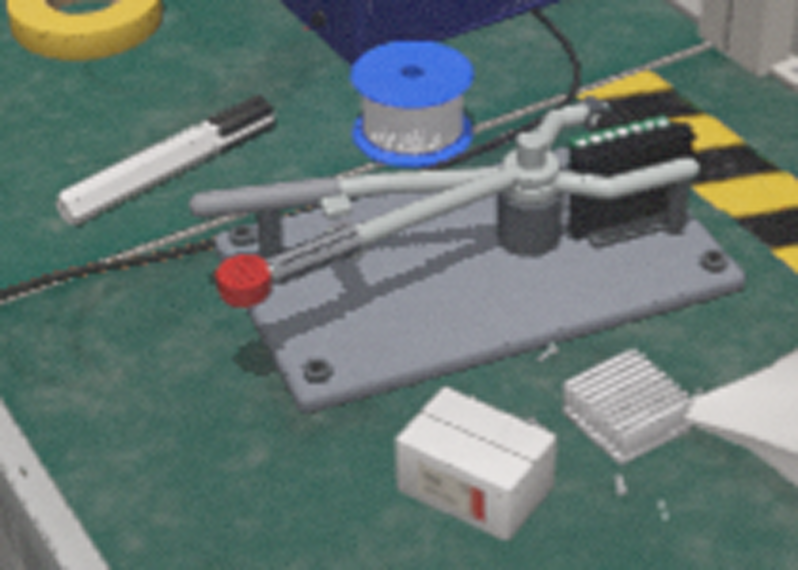

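View pics/side0.png

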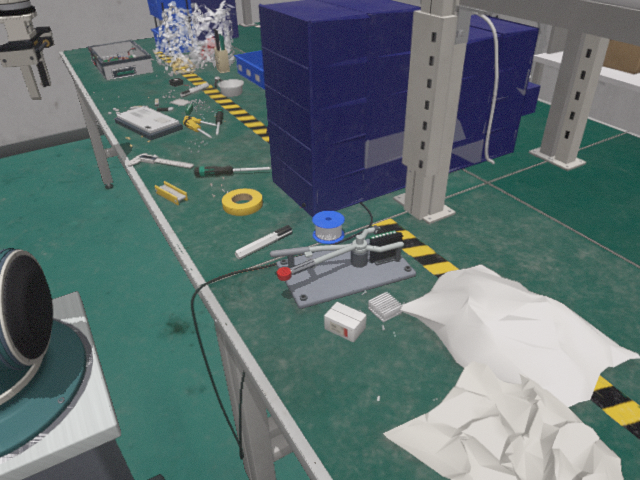

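View pics/top0.png

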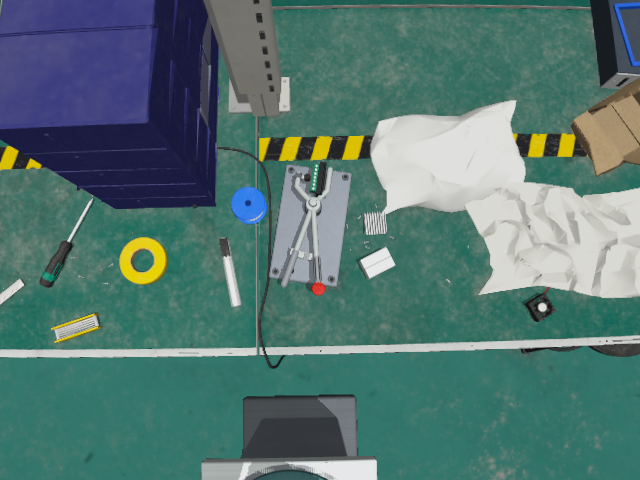

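Run:
```python
from h import *
t=cam("top"); s=cam("side")
T=lambda u,v:(210+u/3.5,150+v/3.5); S=lambda u,v:(220+u/3.8,200+v/3.8)
def tri(a,b):
    o1,d1=ray(t,a);o2,d2=ray(s,b)
    A=np.stack([d1,-d2],1); k=np.linalg.lstsq(A,o2-o1,rcond=None)[0]
    return (o1+d1*k[0]).round(4),(o2+d2*k[1]).round(4)
print("pivot",atz(t,T(361,183),.071),atz(s,S(531,142),.071),tri(T(361,183),S(531,142)))
print("pad",atz(t,T(380,485),.063),atz(s,S(243,270),.063),tri(T(380,485),S(243,270)))
print("fixend tip",atz(t,T(260,470),.055), "marker",atz(t,T(48,310),.018),atz(t,T(92,545),.018),"spool",atz(t,T(135,185),.039))
for p in [(268,52),(495,85),(442,478),(208,445)]: print("corner",atz(t,T(*p),.012).round(4))
for p in [(308,404),(743,277)]: print("corner side",atz(s,S(*p),.012).round(4))
for p in [(616,340),(520,385),(555,450),(650,400)]: print("box",atz(t,T(*p),.03).round(4))
# boxes
for p in [(216,205),(108,207),(216,150)]: print("bluebase",atz(t,p,0).round(3))
print([atz(s,p,0).round(3) for p in [(319,213),(275,190),(400,195),(428,218)]])
for z in(.2,.3,.4,.5,.6): print(z,proj(s,[atz(t,(216,207),0)*[1,1,0]+[0,0,z]]), proj(t,[atz(t,(216,207),0)*[1,1,0]+[0,0,z]]))
```

```text
pivot [ 0.61091214 -0.05399213  0.071     ] [ 0.61055198 -0.05944761  0.071     ] (array([ 0.612 , -0.054 ,  0.0666]), array([ 0.6138, -0.0549,  0.0671]))
pad [ 0.45652948 -0.06015327  0.063     ] [ 0.45786561 -0.06322558  0.063     ] (array([ 0.4567, -0.0602,  0.0609]), array([ 0.4589, -0.061 ,  0.0611]))
fixend tip [0.46605812 0.00057168 0.055     ] marker [0.55794969 0.1163649  0.018     ] [0.43137554 0.09203376 0.018     ] spool [0.62087822 0.06651667 0.039     ]
corner [ 0.7027 -0.004   0.012 ]
corner [ 0.6806 -0.1299  0.012 ]
corner [ 0.4633 -0.0939  0.012 ]
corner [0.4837 0.0308 0.012 ]
corner side [ 0.4657 -0.1025  0.012 ]
corner side [ 0.6812 -0.1353  0.012 ]
box [ 0.5329 -0.1875  0.03  ]
box [ 0.51   -0.1356  0.03  ]
box [ 0.4752 -0.1527  0.03  ]
box [ 0.5004 -0.204   0.03  ]
bluebase [0.628 0.136 0.   ]
bluebase [0.63  0.351 0.   ]
bluebase [0.742 0.137 0.   ]
[array([0.648, 0.147, 0.   ]), array([0.613, 0.289, 0.   ]), array([0.845, 0.114, 0.   ]), array([0.834, 0.005, 0.   ])]
0.2 [[309.23736398 130.23049103]] [[190.34406154 175.91296102]]
0.3 [[307.57768108  78.00082431]] [[171.81750911 153.40677567]]
0.4 [[305.73586752  19.33600886]] [[146.92119913 123.08258277]]
0.5 [[303.69642482 -46.59133353]] [[111.85994347  80.21042692]]
0.6 [[ 301.45287866 -120.50256011]] [[59.44415643 15.70101392]]
```

Run:
```python
from h import *
s=r.state(); R=cv2.Rodrigues(s["ee_rot"])[0]; print(R.round(3), r.hold_point_z)
# target: y down; z = +-world y
from scipy.spatial.transform import Rotation as Ro
for sg in(1,-1):
    z=np.array([0,sg,0.]);y=np.array([0,0,-1.]);x=np.cross(y,z)
    T=np.stack([x,y,z],1); print(sg,np.degrees(Ro.from_matrix(T@R.T).as_rotvec()))
```

```text
[[ 0.954 -0.     0.299]
 [-0.299 -0.     0.954]
 [ 0.    -1.    -0.   ]] -0.0188
1 [ 1.41965616e-03 -1.72237853e-04  1.74087415e+01]
-1 [-2.46281847e-04 -2.02995761e-03 -1.62591258e+02]
```

drive_tool:
  series:
    - {"tx": 0.014, "ty": -0.038, "az": 3.5, "claw": -1}
    - {"tx": 0.014, "ty": -0.038, "az": 3.5, "claw": -1}
    - {"tx": 0.014, "ty": -0.038, "az": 3.5, "claw": -1}
    - {"tx": 0.014, "ty": -0.038, "az": 3.5, "claw": -1}
    - {"tx": 0.014, "ty": -0.038, "az": 3.4, "claw": -1}
  newtons: 60

```text
invalid input
```

drive_tool:
  series:
    - {"tx": 0.014, "ty": -0.038, "claw": -1}
    - {"tx": 0.014, "ty": -0.038, "claw": -1}
    - {"tx": 0.014, "ty": -0.038, "claw": -1}
    - {"tx": 0.014, "ty": -0.038, "claw": -1}
    - {"tx": 0.014, "ty": -0.038, "claw": -1}

```text
invalid input
```

drive_tool:
  series:
    - {"tx": 0.014, "ty": -0.038, "claw": -1}
    - {"tx": 0.014, "ty": -0.038, "claw": -1}
    - {"tx": 0.014, "ty": -0.038, "claw": -1}
    - {"tx": 0.014, "ty": -0.038, "claw": -1}
    - {"tx": 0.014, "ty": -0.038, "claw": -1}

```text
invalid input
```

drive_tool:
  series:
    - {"tx": 0.014, "ty": -0.038, "tz": 0.0, "ax": 0.0, "ay": 0.0, "az": 3.5, "claw": -1.0}
  newtons: 60

```text
time: 1.38
tool_pos: [0.2144, 0.6088, 0.2168]
ee_rot: [-1.564, 0.191, -0.189]
contact_force: [1.0, 0.2, -0.4]
opening: 0.09
```

drive_tool:
  series:
    - {"tx": 0.014, "ty": -0.038, "tz": 0.0, "ax": 0.0, "ay": 0.0, "az": 3.5, "claw": -1.0}
    - {"tx": 0.014, "ty": -0.038, "tz": 0.0, "ax": 0.0, "ay": 0.0, "az": 3.5, "claw": -1.0}
    - {"tx": 0.014, "ty": -0.038, "tz": 0.0, "ax": 0.0, "ay": 0.0, "az": 3.5, "claw": -1.0}
    - {"tx": 0.014, "ty": -0.038, "tz": 0.0, "ax": 0.0, "ay": 0.0, "az": 3.4, "claw": -1.0}
    - {"tx": 0.014, "ty": -0.038, "tz": 0.0, "ax": 0.0, "ay": 0.0, "az": 0.0, "claw": -1.0}

```text
time: 1.8
tool_pos: [0.2841, 0.413, 0.2144]
ee_rot: [-1.574, -0.016, 0.019]
contact_force: [0.4, 0.0, 0.6]
opening: 0.0576
```

drive_tool:
  series:
    - {"tx": 0.014, "ty": -0.038, "tz": 0.0, "ax": 0.0, "ay": 0.0, "az": 0.0, "claw": -1.0}
    - {"tx": 0.014, "ty": -0.038, "tz": 0.0, "ax": 0.0, "ay": 0.0, "az": 0.0, "claw": -1.0}
    - {"tx": 0.014, "ty": -0.038, "tz": 0.0, "ax": 0.0, "ay": 0.0, "az": 0.0, "claw": -1.0}
    - {"tx": 0.014, "ty": -0.038, "tz": 0.0, "ax": 0.0, "ay": 0.0, "az": 0.0, "claw": -1.0}
    - {"tx": 0.014, "ty": -0.038, "tz": 0.0, "ax": 0.0, "ay": 0.0, "az": 0.0, "claw": -1.0}

```text
time: 2.22
tool_pos: [0.3533, 0.2165, 0.215]
ee_rot: [-1.573, -0.022, 0.02]
contact_force: [1.5, 0.1, -0.3]
opening: 0.0243
```

drive_tool:
  series:
    - {"tx": 0.014, "ty": -0.038, "tz": 0.0, "ax": 0.0, "ay": 0.0, "az": 0.0, "claw": -1.0}
    - {"tx": 0.014, "ty": -0.038, "tz": 0.0, "ax": 0.0, "ay": 0.0, "az": 0.0, "claw": -1.0}
    - {"tx": 0.014, "ty": -0.038, "tz": 0.0, "ax": 0.0, "ay": 0.0, "az": 0.0, "claw": -1.0}
    - {"tx": 0.014, "ty": -0.038, "tz": 0.0, "ax": 0.0, "ay": 0.0, "az": 0.0, "claw": -1.0}
    - {"tx": 0.014, "ty": -0.038, "tz": 0.0, "ax": 0.0, "ay": 0.0, "az": 0.0, "claw": -1.0}

```text
time: 2.63
tool_pos: [0.4224, 0.0196, 0.217]
ee_rot: [-1.572, -0.028, 0.016]
contact_force: [1.1, 0.9, 0.1]
opening: 0.0001
```

drive_tool:
  series:
    - {"tx": 0.016, "ty": -0.035, "tz": -0.01, "ax": 0.0, "ay": 0.0, "az": 0.0, "claw": -1.0}
    - {"tx": 0.016, "ty": -0.035, "tz": -0.01, "ax": 0.0, "ay": 0.0, "az": 0.0, "claw": -1.0}
    - {"tx": 0.016, "ty": -0.035, "tz": -0.02, "ax": 0.0, "ay": 0.0, "az": 0.0, "claw": -1.0}
    - {"tx": 0.016, "ty": -0.032, "tz": -0.03, "ax": 0.0, "ay": 0.0, "az": 0.0, "claw": -1.0}
    - {"tx": 0.0, "ty": 0.0, "tz": 0.0, "ax": 0.0, "ay": 0.0, "az": 0.0, "claw": -1.0}

```text
time: 3.05
tool_pos: [0.4853, -0.1239, 0.1524]
ee_rot: [-1.574, -0.028, 0.005]
contact_force: [0.1, 1.0, -1.3]
opening: 0.0004
```

Run:
```python
from h import *
s=r.state(); print(s["tool_pos"],s["joint_pos"],s["contact_force"])
for n,sl in(("top",np.s_[150:350,230:430]),("side",np.s_[160:350,200:430])):
    c=cam(n); p=s["tool_pos"]; print(n,proj(c,[p,p+[0,0.0175,0]]))
    cv2.imwrite(f"pics/{n}1.png",cv2.resize(c["pixels"][sl],None,fx=3,fy=3,interpolation=2))
```

```text
[ 0.48532136 -0.12388271  0.15243203] [-3.01921235e-01 -2.57140335e-01  1.90258102e+00  1.77213638e-03
  1.48089572e+00 -1.89396534e+00] [ 0.09736747  1.03143972 -1.26250966]
top [[358.80319339 265.32288492]
 [347.7932454  265.57114682]]
side [[315.93427002 239.1937637 ]
 [309.99456669 233.49804194]]
```

View pics/top1.png

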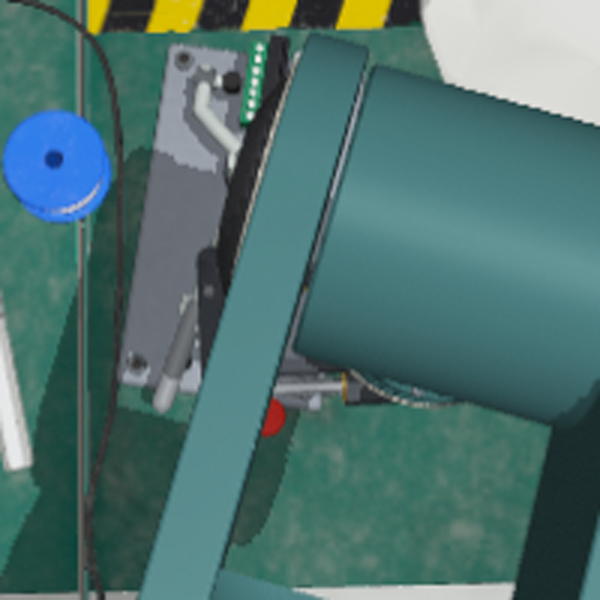

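View pics/side1.png

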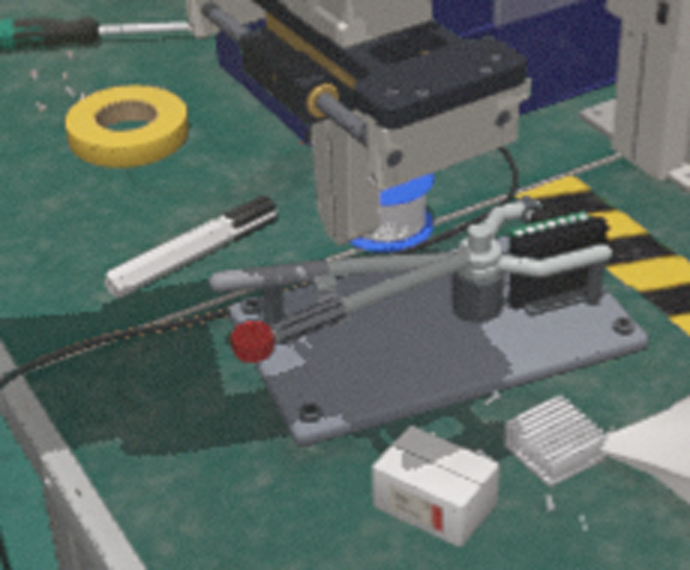

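drive_tool:
  series:
    - {"tx": 0.0, "ty": 0.0, "tz": -0.037, "ax": 0.0, "ay": 0.0, "az": 0.0, "claw": -1.0}
    - {"tx": 0.0, "ty": 0.0, "tz": -0.037, "ax": 0.0, "ay": 0.0, "az": 0.0, "claw": -1.0}
    - {"tx": 0.0, "ty": 0.0, "tz": -0.032, "ax": 0.0, "ay": 0.0, "az": 0.0, "claw": -1.0}
    - {"tx": 0.001, "ty": 0.015, "tz": 0.0, "ax": 0.0, "ay": 0.0, "az": 0.0, "claw": -1.0}
    - {"tx": 0.0, "ty": 0.01, "tz": 0.0, "ax": 0.0, "ay": 0.0, "az": 0.0, "claw": -1.0}

```text
time: 3.57
tool_pos: [0.488, -0.0926, 0.0544]
ee_rot: [-1.576, -0.042, -0.004]
contact_force: [-0.2, 0.2, 1.0]
opening: -0.0001
```

drive_tool:
  series:
    - {"tx": 0.0, "ty": 0.0, "tz": -0.013, "ax": 0.0, "ay": 0.0, "az": 0.0, "claw": -1.0}
    - {"tx": 0.0, "ty": 0.0, "tz": 0.0, "ax": 0.0, "ay": 0.0, "az": 0.0, "claw": -1.0}
    - {"tx": 0.0, "ty": 0.0, "tz": 0.0, "ax": 0.0, "ay": 0.0, "az": 0.0, "claw": -1.0}

```text
time: 3.82
tool_pos: [0.4891, -0.0892, 0.0436]
ee_rot: [-1.577, -0.05, -0.004]
contact_force: [1.3, 0.3, 0.0]
opening: 0.0002
```

Run:
```python
from h import *
s=r.state(); print(s["tool_pos"],s["contact_force"],s["ft_torque"]); print(cv2.Rodrigues(s["ee_rot"])[0].round(3))
for n,sl in(("side",np.s_[180:330,230:430]),):
    c=cam(n)
    cv2.imwrite(f"pics/{n}2.png",cv2.resize(c["pixels"][sl],None,fx=4,fy=4,interpolation=2))
```

```text
[ 0.48910358 -0.08921214  0.0436144 ] [1.31333603 0.29398825 0.01143299] [ 0.00220632 -0.01027478  0.02979414]
[[ 0.999  0.034 -0.029]
 [ 0.029 -0.006  1.   ]
 [ 0.034 -0.999 -0.007]]
```

View pics/side2.png

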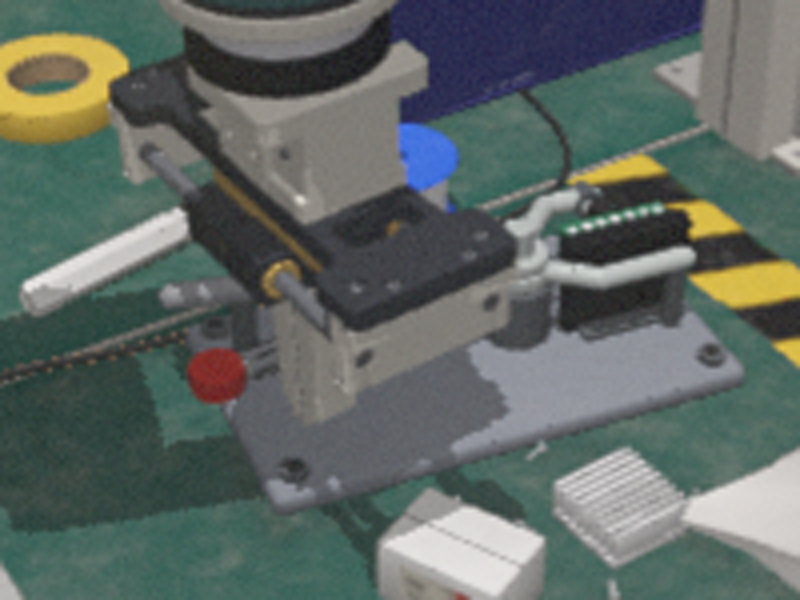

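drive_tool:
  series:
    - {"tx": 0.0, "ty": 0.003, "tz": 0.0, "ax": 0.0, "ay": 2.0, "az": 1.0, "claw": -1.0}
    - {"tx": -0.001, "ty": 0.0, "tz": 0.0, "ax": 0.0, "ay": 0.0, "az": 0.0, "claw": -1.0}

```text
time: 4.03
tool_pos: [0.4886, -0.0868, 0.0452]
ee_rot: [-1.577, -0.037, 0.037]
contact_force: [1.0, -0.6, 0.1]
opening: 0.0006
```

Run:
```python
from h import *
s=r.state(); print(s["tool_pos"],s["contact_force"],s["ft_torque"]); print(cv2.Rodrigues(s["ee_rot"])[0].round(3))
```

```text
[ 0.48860761 -0.08682582  0.04520062] [ 1.00332984 -0.64674007  0.05447227] [0.0177451  0.02986057 0.01282744]
[[ 0.999  0.001 -0.047]
 [ 0.047 -0.006  0.999]
 [ 0.    -1.    -0.006]]
```

drive_tool:
  series:
    - {"tx": 0.0, "ty": 0.002, "tz": -0.002, "ax": 0.0, "ay": 0.0, "az": -4.0, "claw": -1.0}
    - {"tx": 0.0, "ty": 0.002, "tz": 0.0, "ax": 0.0, "ay": 0.0, "az": 0.0, "claw": -1.0}

```text
time: 4.2
tool_pos: [0.4893, -0.0836, 0.0444]
ee_rot: [-1.578, 0.018, -0.023]
contact_force: [0.5, -0.2, -0.1]
opening: 0.0004
```

drive_tool:
  series:
    - {"tx": 0.0, "ty": 0.003, "tz": 0.0, "ax": 0.0, "ay": 0.0, "az": 0.0, "claw": -1.0}

```text
time: 4.28
tool_pos: [0.4895, -0.0809, 0.0448]
ee_rot: [-1.578, 0.016, -0.023]
contact_force: [0.2, -0.7, 0.7]
opening: 0.0003
```

drive_tool:
  series:
    - {"tx": 0.0, "ty": 0.003, "tz": 0.0, "ax": 0.0, "ay": 0.0, "az": 0.0, "claw": -1.0}

```text
time: 4.37
tool_pos: [0.4895, -0.0782, 0.0452]
ee_rot: [-1.579, 0.015, -0.023]
contact_force: [-2.2, -3.6, 0.9]
opening: 0.0001
```

drive_tool:
  series:
    - {"tx": 0.0, "ty": 0.003, "tz": 0.0, "ax": 0.0, "ay": 0.0, "az": 0.0, "claw": -1.0}

```text
time: 4.45
tool_pos: [0.4893, -0.0754, 0.0454]
ee_rot: [-1.579, 0.014, -0.022]
contact_force: [-3.1, -4.0, 0.6]
opening: 0.0008
```

drive_tool:
  series:
    - {"tx": 0.0, "ty": 0.002, "tz": -0.001, "ax": 0.0, "ay": 0.0, "az": 0.0, "claw": -1.0}

```text
time: 4.53
tool_pos: [0.4892, -0.0735, 0.0447]
ee_rot: [-1.58, 0.013, -0.022]
contact_force: [-2.6, -7.9, -0.5]
opening: 0.0005
```

drive_tool:
  series:
    - {"tx": 0.0, "ty": 0.002, "tz": -0.001, "ax": 0.0, "ay": 0.0, "az": 0.0, "claw": -1.0}

```text
time: 4.62
tool_pos: [0.4892, -0.072, 0.0439]
ee_rot: [-1.582, 0.012, -0.021]
contact_force: [-2.6, -11.1, 1.2]
opening: 0.0002
```

drive_tool:
  series:
    - {"tx": 0.0, "ty": 0.002, "tz": -0.001, "ax": 0.0, "ay": 0.0, "az": 0.0, "claw": -1.0}

```text
time: 4.7
tool_pos: [0.4891, -0.0706, 0.043]
ee_rot: [-1.584, 0.012, -0.021]
contact_force: [-0.3, -7.0, 2.4]
opening: 0.0005
```

drive_tool:
  series:
    - {"tx": 0.0, "ty": 0.002, "tz": 0.0, "ax": 0.0, "ay": 0.0, "az": 0.0, "claw": -1.0}

```text
time: 4.78
tool_pos: [0.4891, -0.069, 0.043]
ee_rot: [-1.585, 0.011, -0.02]
contact_force: [-1.2, -7.0, 1.1]
opening: 0.001
```

drive_tool:
  series:
    - {"tx": 0.0, "ty": 0.002, "tz": 0.0, "ax": 0.0, "ay": 0.0, "az": 0.0, "claw": -1.0}

```text
time: 4.87
tool_pos: [0.4891, -0.0675, 0.0432]
ee_rot: [-1.587, 0.01, -0.02]
contact_force: [-1.1, -11.6, 0.9]
opening: 0.0001
```

drive_tool:
  series:
    - {"tx": 0.0, "ty": 0.002, "tz": 0.0, "ax": 0.0, "ay": 0.0, "az": 0.0, "claw": -1.0}

```text
time: 4.95
tool_pos: [0.4891, -0.0663, 0.0433]
ee_rot: [-1.589, 0.009, -0.02]
contact_force: [-1.3, -12.9, -0.3]
opening: 0.0003
```

drive_tool:
  series:
    - {"tx": 0.0, "ty": 0.002, "tz": 0.0, "ax": 0.0, "ay": 0.0, "az": 0.0, "claw": -1.0}

```text
time: 5.03
tool_pos: [0.4892, -0.065, 0.0435]
ee_rot: [-1.591, 0.008, -0.02]
contact_force: [-0.2, -7.9, 0.9]
opening: 0.0003
```

drive_tool:
  series:
    - {"tx": 0.0, "ty": 0.002, "tz": 0.0, "ax": 0.0, "ay": 0.0, "az": 0.0, "claw": -1.0}

```text
time: 5.12
tool_pos: [0.4893, -0.0635, 0.0438]
ee_rot: [-1.593, 0.007, -0.02]
contact_force: [-0.7, -8.2, 0.2]
opening: 0.0007
```

drive_tool:
  series:
    - {"tx": 0.0, "ty": 0.0015, "tz": 0.0, "ax": 0.0, "ay": 0.0, "az": 0.0, "claw": -1.0}

```text
time: 5.2
tool_pos: [0.4894, -0.0624, 0.0439]
ee_rot: [-1.594, 0.006, -0.02]
contact_force: [-1.0, -9.8, 0.7]
opening: 0.0005
```

drive_tool:
  series:
    - {"tx": 0.0, "ty": 0.0015, "tz": 0.0, "ax": 0.0, "ay": 0.0, "az": 0.0, "claw": -1.0}

```text
time: 5.28
tool_pos: [0.4894, -0.0617, 0.0441]
ee_rot: [-1.596, 0.005, -0.019]
contact_force: [-1.8, -12.4, 0.7]
opening: 0.0006
```

drive_tool:
  series:
    - {"tx": 0.0, "ty": 0.0015, "tz": 0.0, "ax": 0.0, "ay": 0.0, "az": 0.0, "claw": -1.0}

```text
time: 5.37
tool_pos: [0.4895, -0.061, 0.0443]
ee_rot: [-1.599, 0.004, -0.019]
contact_force: [-1.5, -12.1, 1.1]
opening: 0.0003
```

drive_tool:
  series:
    - {"tx": 0.0, "ty": 0.0015, "tz": 0.0, "ax": 0.0, "ay": 0.0, "az": 0.0, "claw": -1.0}

```text
time: 5.45
tool_pos: [0.4896, -0.0603, 0.0446]
ee_rot: [-1.601, 0.003, -0.019]
contact_force: [-0.3, -7.4, 2.9]
opening: 0.0007
```

drive_tool:
  series:
    - {"tx": 0.0, "ty": 0.0015, "tz": 0.0, "ax": 0.0, "ay": 0.0, "az": 0.0, "claw": -1.0}

```text
time: 5.53
tool_pos: [0.4896, -0.0595, 0.0448]
ee_rot: [-1.603, 0.002, -0.019]
contact_force: [-0.7, -10.2, 0.8]
opening: 0.0003
```

drive_tool:
  series:
    - {"tx": 0.0, "ty": 0.0015, "tz": 0.0, "ax": 0.0, "ay": 0.0, "az": 0.0, "claw": -1.0}

```text
time: 5.62
tool_pos: [0.4897, -0.0587, 0.0451]
ee_rot: [-1.605, 0.001, -0.019]
contact_force: [-1.8, -11.0, 1.5]
opening: 0.0005
```

drive_tool:
  series:
    - {"tx": 0.0, "ty": 0.0015, "tz": 0.0, "ax": 0.0, "ay": 0.0, "az": 0.0, "claw": -1.0}

```text
time: 5.7
tool_pos: [0.4898, -0.0579, 0.0454]
ee_rot: [-1.607, 0.0, -0.019]
contact_force: [-1.9, -11.5, 2.2]
opening: 0.0005
```

drive_tool:
  series:
    - {"tx": 0.0, "ty": 0.0015, "tz": 0.0, "ax": 0.0, "ay": 0.0, "az": 0.0, "claw": -1.0}

```text
time: 5.78
tool_pos: [0.4899, -0.0572, 0.0457]
ee_rot: [-1.609, -0.001, -0.019]
contact_force: [-1.5, -11.5, 1.4]
opening: 0.0007
```

drive_tool:
  series:
    - {"tx": 0.0, "ty": 0.0015, "tz": 0.0, "ax": 0.0, "ay": 0.0, "az": 0.0, "claw": -1.0}

```text
time: 5.87
tool_pos: [0.49, -0.0567, 0.046]
ee_rot: [-1.611, -0.002, -0.019]
contact_force: [-2.2, -12.4, 3.0]
opening: 0.0007
```

drive_tool:
  series:
    - {"tx": 0.0, "ty": 0.0015, "tz": 0.0, "ax": 0.0, "ay": 0.0, "az": 0.0, "claw": -1.0}

```text
time: 5.95
tool_pos: [0.4901, -0.056, 0.0464]
ee_rot: [-1.613, -0.003, -0.019]
contact_force: [-1.3, -11.1, 2.8]
opening: 0.0003
```

drive_tool:
  series:
    - {"tx": 0.0, "ty": 0.0015, "tz": -0.001, "ax": 0.5, "ay": 0.0, "az": 0.0, "claw": -1.0}

```text
time: 6.03
tool_pos: [0.4904, -0.055, 0.0461]
ee_rot: [-1.607, -0.004, -0.019]
contact_force: [-3.0, -9.5, 8.5]
opening: 0.0008
```

drive_tool:
  series:
    - {"tx": 0.0, "ty": 0.0015, "tz": -0.001, "ax": 0.5, "ay": 0.0, "az": 0.0, "claw": -1.0}

```text
time: 6.12
tool_pos: [0.4906, -0.0541, 0.0459]
ee_rot: [-1.599, -0.005, -0.019]
contact_force: [-6.1, -9.5, 9.6]
opening: 0.0006
```

drive_tool:
  series:
    - {"tx": 0.0, "ty": 0.0015, "tz": -0.001, "ax": 0.5, "ay": 0.0, "az": 0.0, "claw": -1.0}

```text
time: 6.2
tool_pos: [0.4907, -0.0532, 0.0457]
ee_rot: [-1.592, -0.006, -0.019]
contact_force: [-7.5, -10.0, 11.2]
opening: 0.0006
```

drive_tool:
  series:
    - {"tx": 0.0, "ty": 0.0015, "tz": 0.0, "ax": 0.0, "ay": 0.0, "az": 0.0, "claw": -1.0}

```text
time: 6.28
tool_pos: [0.4908, -0.0525, 0.0464]
ee_rot: [-1.593, -0.007, -0.018]
contact_force: [-6.4, -9.5, 8.8]
opening: 0.0005
```

Run:
```python
from h import *
s=r.state(); print(s["tool_pos"],s["contact_force"],s["ft_torque"]); print(cv2.Rodrigues(s["ee_rot"])[0].round(3))
for n,sl in(("side",np.s_[180:330,230:430]),("top",np.s_[130:330,220:420])):
    c=cam(n)
    cv2.imwrite(f"pics/{n}3.png",cv2.resize(c["pixels"][sl],None,fx=4 if n=="side" else 3,fy=4 if n=="side" else 3,interpolation=2))
```

```text
[ 0.4907921  -0.05246611  0.04643543] [-6.39271386 -9.46620355  8.81460162] [-1.64642377  1.01913758 -0.03968613]
[[ 1.     0.016  0.007]
 [-0.007 -0.023  1.   ]
 [ 0.016 -1.    -0.023]]
```

View pics/side3.png

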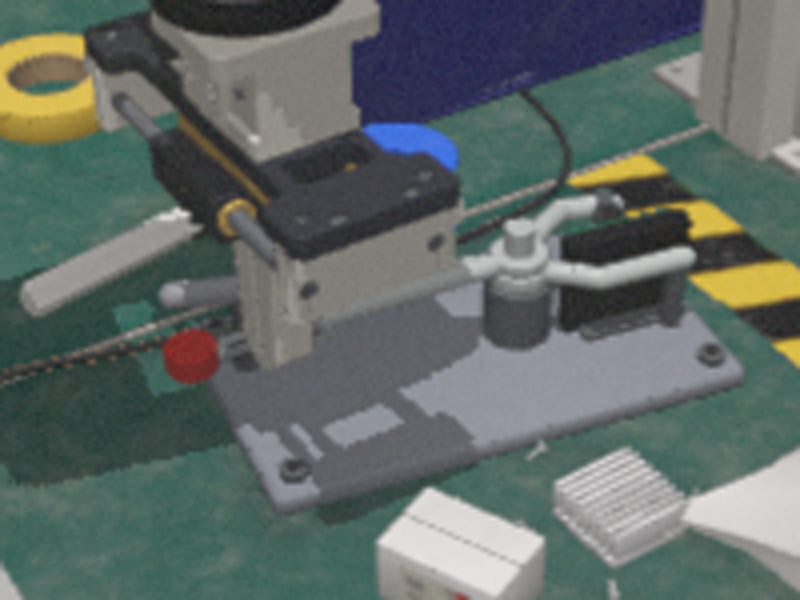

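View pics/top3.png

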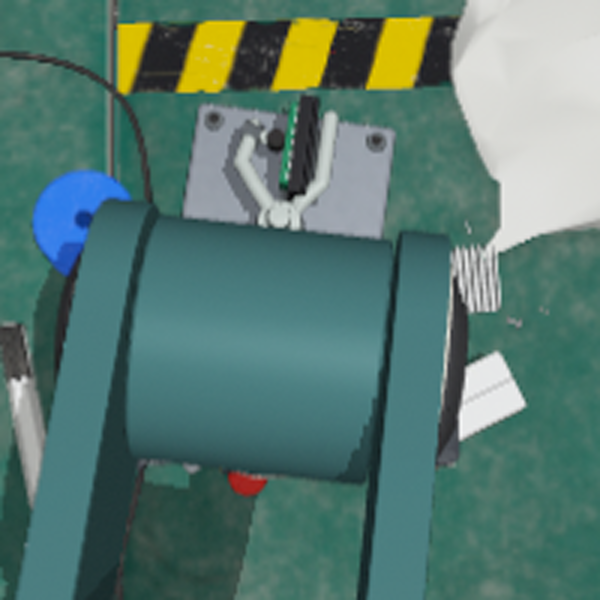

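Run:
```python
from h import *
c=cam("side"); 
img=c["pixels"]
cx=np.array([.987,-.161,0]);cy=np.array([.161,.987,0]);pv=np.array([.6115,-.055,0])
def pt(d,phi,z): a=.2-phi; return pv-cx*d*np.cos(a)-cy*d*np.sin(a)+[0,0,z]
cr=lambda p:((proj(c,p)-[230,180])*4).round(0).tolist()
for phi in (.17,.2,.215,.24,.26):
    print(phi,[cr([pt(.155,phi,z)]) for z in(.063,.058,.054)])
s=r.state();p=s["tool_pos"]; print("time",s["time"])
for dx in(-.0075,.0075,.0375): print(dx,cr([p+[dx,-.0175,0],p+[dx,-.0175,.03],p+[dx,-.0175,.084]]))
a=img[235:285,260:330]; cv2.imwrite("pics/z3.png",cv2.resize(a,None,fx=11,fy=11,interpolation=2))
```

```text
0.17 [[[184.0, 328.0]], [[185.0, 337.0]], [[186.0, 345.0]]]
0.2 [[[181.0, 322.0]], [[182.0, 331.0]], [[182.0, 339.0]]]
0.215 [[[179.0, 319.0]], [[180.0, 328.0]], [[181.0, 336.0]]]
0.24 [[[177.0, 314.0]], [[178.0, 323.0]], [[178.0, 330.0]]]
0.26 [[[175.0, 309.0]], [[176.0, 319.0]], [[176.0, 326.0]]]
time 6.4333
-0.0075 [[280.0, 383.0], [277.0, 326.0], [271.0, 217.0]]
0.0075 [[311.0, 371.0], [309.0, 314.0], [304.0, 205.0]]
0.0375 [[372.0, 347.0], [371.0, 291.0], [369.0, 183.0]]
```

View pics/z3.png

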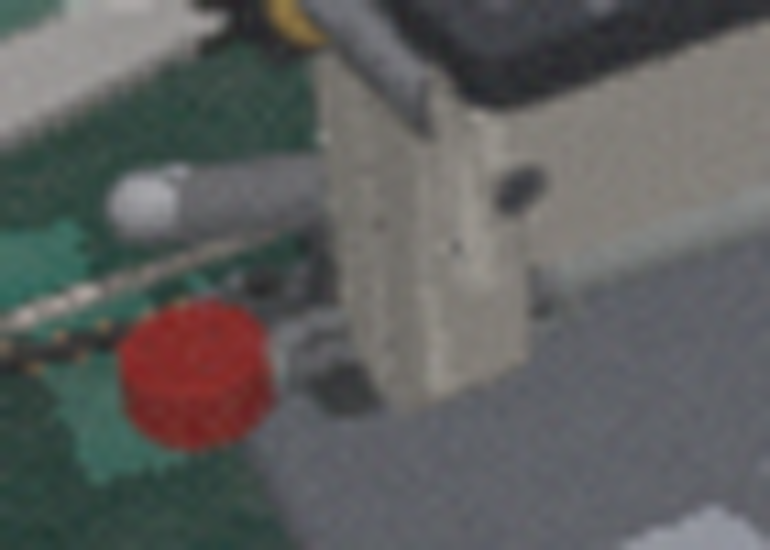

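drive_tool:
  series:
    - {"tx": 0.0, "ty": -0.003, "tz": 0.0, "ax": 0.0, "ay": 0.0, "az": 0.0, "claw": -1.0}

```text
time: 6.52
tool_pos: [0.4907, -0.0556, 0.0472]
ee_rot: [-1.595, -0.008, -0.018]
contact_force: [-3.4, -2.7, 5.2]
opening: 0.0001
```

Run:
```python
from h import *
c=cam("side"); 
img=c["pixels"]
cx=np.array([.987,-.161,0]);cy=np.array([.161,.987,0]);pv=np.array([.6115,-.055,0])
def pt(d,phi,z): a=.2-phi; return pv-cx*d*np.cos(a)-cy*d*np.sin(a)+[0,0,z]
print("start pred",proj(c,[pt(.155,0,.063)]),"obs 283.9 271.05")
s=r.state();p=s["tool_pos"]; print(s["time"],p,s["contact_force"],s["ft_torque"])
cr=lambda p:((proj(c,p)-[230,180])*4).round(0).tolist()
print(cr([p+[-.0375,-.094,.084],p+[.0375,-.094,.084]]))
a=img[235:285,260:330]; cv2.imwrite("pics/z4.png",cv2.resize(a,None,fx=11,fy=11,interpolation=2))
```

```text
start pred [[282.62049886 270.56658602]] obs 283.9 271.05
6.5667 [ 0.49079706 -0.0560038   0.04726972] [-4.32383557 -4.58424519  5.36426056] [-0.7354351   0.835161   -0.02164946]
[[305.0, 348.0], [480.0, 282.0]]
```

View pics/z4.png

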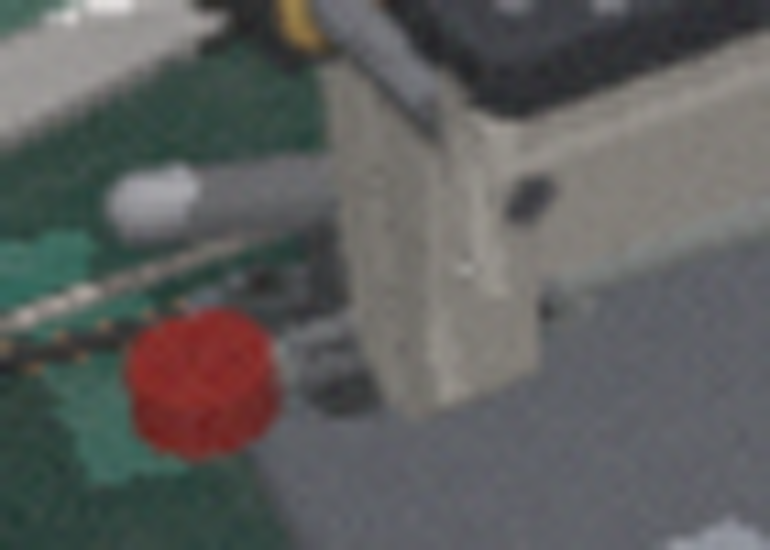

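drive_tool:
  series:
    - {"tx": 0.0, "ty": -0.004, "tz": 0.0, "ax": 0.0, "ay": 0.0, "az": 0.0, "claw": -1.0}

```text
time: 6.65
tool_pos: [0.4906, -0.0599, 0.0476]
ee_rot: [-1.595, -0.009, -0.017]
contact_force: [-3.7, -3.1, 3.6]
opening: 0.0006
```

drive_tool:
  series:
    - {"tx": 0.0, "ty": -0.004, "tz": 0.0, "ax": 0.0, "ay": 0.0, "az": 0.0, "claw": -1.0}

```text
time: 6.73
tool_pos: [0.4906, -0.064, 0.0479]
ee_rot: [-1.596, -0.01, -0.016]
contact_force: [-1.8, -3.0, 1.1]
opening: 0.0004
```

Run:
```python
from h import *
c=cam("side"); 
img=c["pixels"]
s=r.state();p=s["tool_pos"]; print(s["time"],p,s["contact_force"],s["ft_torque"])
a=img[235:285,260:330]; cv2.imwrite("pics/z5.png",cv2.resize(a,None,fx=11,fy=11,interpolation=2))
```

```text
6.7833 [ 0.49063247 -0.06453072  0.04790309] [-3.43564901 -3.70513787  1.58833769] [-0.64480722  0.39540045 -0.05352692]
```

View pics/z5.png

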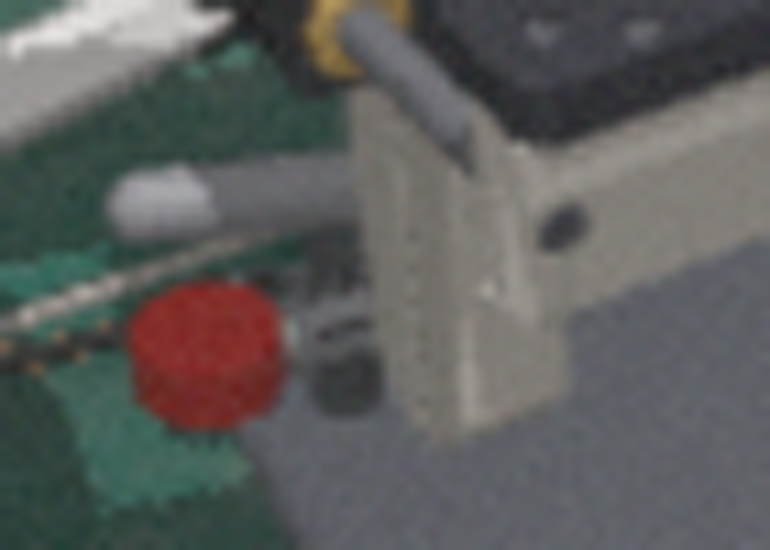

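drive_tool:
  series:
    - {"tx": 0.0, "ty": -0.005, "tz": 0.0, "ax": 0.0, "ay": 0.0, "az": 0.0, "claw": -1.0}
    - {"tx": -0.002, "ty": -0.006, "tz": 0.0, "ax": 0.0, "ay": 0.0, "az": 0.0, "claw": -1.0}
    - {"tx": -0.001, "ty": -0.006, "tz": -0.006, "ax": 1.4, "ay": 0.9, "az": 0.0, "claw": -1.0}
    - {"tx": 0.0, "ty": 0.0, "tz": -0.006, "ax": 0.0, "ay": 0.0, "az": -3.0, "claw": -1.0}
    - {"tx": 0.0, "ty": 0.0, "tz": 0.0, "ax": 0.0, "ay": 0.0, "az": 0.0, "claw": -1.0}

```text
time: 7.2
tool_pos: [0.4877, -0.0822, 0.0359]
ee_rot: [-1.568, 0.042, -0.046]
contact_force: [-1.0, 0.4, 0.2]
opening: 0.0008
```

```bash
cat > look.py <<'E'
import sys
from h import *
cx=np.array([.987,-.161,0]);cy=np.array([.161,.987,0]);pv=np.array([.6115,-.055,0])
def pt(d,phi,z): a=.2-phi; return pv-cx*d*np.cos(a)-cy*d*np.sin(a)+[0,0,z]
c=cam("side"); img=c["pixels"]
s=r.state();p=s["tool_pos"]; print(s["time"],p.round(4),s["contact_force"].round(1),s["ft_torque"].round(2)); print(cv2.Rodrigues(s["ee_rot"])[0].round(3).tolist())
b=img.astype(int); m=((b[...,2]>90)&(b[...,1]<60)&(b[...,0]<60)).astype(np.uint8); m[:235]=0;m[300:]=0;m[:,:260]=0;m[:,320:]=0
n,l,st,ce=cv2.connectedComponentsWithStats(m)
k=1+np.argmax(st[1:,4]); print("red",ce[k].round(2),st[k])
off=np.array(OFF) if (OFF:=None) else np.zeros(2)
for phi in (0,.07,.08,.115,.125,.16,.17,.205,.215,.25,.26): print(phi,*[proj(c,[pt(.155,phi,z)])[0].round(1) for z in(.057,.050)])
a=img[235:285,260:330]; cv2.imwrite(f"pics/{sys.argv[1]}.png",cv2.resize(a,None,fx=11,fy=11,interpolation=2))
E
python3 look.py z6
python3 - <<'E'
import cv2,numpy as np
b=cv2.imread("pics/side0.png").astype(int); m=((b[...,2]>90)&(b[...,1]<60)&(b[...,0]<60)).astype(np.uint8); m[:235]=0;m[300:]=0;m[:,:260]=0;m[:,320:]=0
n,l,st,ce=cv2.connectedComponentsWithStats(m);k=1+np.argmax(st[1:,4]); print("red start",ce[k],st[k])
E
```

```text
7.25 [ 0.4879 -0.0822  0.0364] [0.2 0.5 0.6] [ 0.01 -0.02  0.02]
[[0.999, 0.003, 0.053], [-0.053, 0.002, 0.999], [0.003, -1.0, 0.002]]
red [278.81 267.48] [272 261  14  14 136]
0 [282.8 273.4] [283.1 276.7]
0.07 [279.8 269.9] [280.1 273.2]
0.08 [279.4 269.4] [279.7 272.7]
0.115 [278.1 267.6] [278.4 270.9]
0.125 [277.8 267.1] [278.1 270.4]
0.16 [276.6 265.3] [276.9 268.6]
0.17 [276.3 264.8] [276.6 268.1]
0.205 [275.3 263. ] [275.6 266.3]
0.215 [275.1 262.5] [275.3 265.7]
0.25 [274.2 260.7] [274.5 263.9]
0.26 [274.  260.1] [274.3 263.4]
red start [283.55737705 276.37704918] [277 272  14   8  61]
```

View pics/z6.png

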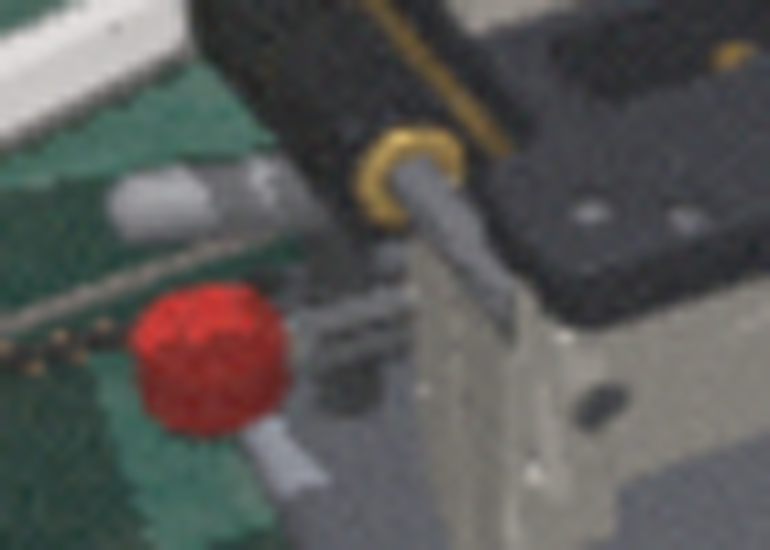

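drive_tool:
  series:
    - {"tx": 0.001, "ty": 0.012, "tz": 0.0, "ax": 0.0, "ay": 0.0, "az": -1.0, "claw": -1.0}
    - {"tx": 0.0, "ty": 0.003, "tz": 0.0, "ax": 0.0, "ay": 0.0, "az": 0.0, "claw": -1.0}

```text
time: 7.42
tool_pos: [0.4889, -0.0675, 0.0367]
ee_rot: [-1.568, 0.051, -0.056]
contact_force: [-0.6, 0.4, 0.1]
opening: -0.0
```

drive_tool:
  series:
    - {"tx": 0.0, "ty": 0.002, "tz": 0.0, "ax": 0.0, "ay": 0.0, "az": 0.0, "claw": -1.0}

```text
time: 7.5
tool_pos: [0.489, -0.0653, 0.037]
ee_rot: [-1.569, 0.049, -0.055]
contact_force: [0.1, -3.8, -0.2]
opening: 0.0006
```

drive_tool:
  series:
    - {"tx": 0.0, "ty": 0.002, "tz": 0.0, "ax": 0.0, "ay": 0.0, "az": 0.0, "claw": -1.0}

```text
time: 7.58
tool_pos: [0.4891, -0.0634, 0.0373]
ee_rot: [-1.569, 0.047, -0.054]
contact_force: [0.4, -4.2, 0.3]
opening: 0.0004
```

drive_tool:
  series:
    - {"tx": 0.0, "ty": 0.0015, "tz": 0.0, "ax": 0.0, "ay": 0.0, "az": 0.0, "claw": -1.0}

```text
time: 7.67
tool_pos: [0.4892, -0.0623, 0.0376]
ee_rot: [-1.571, 0.046, -0.053]
contact_force: [-0.7, -8.1, 0.8]
opening: 0.0003
```

drive_tool:
  series:
    - {"tx": 0.0, "ty": 0.0015, "tz": 0.0, "ax": 0.0, "ay": 0.0, "az": 0.0, "claw": -1.0}

```text
time: 7.75
tool_pos: [0.4893, -0.0615, 0.0379]
ee_rot: [-1.572, 0.044, -0.053]
contact_force: [-0.4, -10.0, -0.4]
opening: 0.0003
```

drive_tool:
  series:
    - {"tx": 0.0, "ty": 0.0015, "tz": 0.0, "ax": 0.0, "ay": 0.0, "az": 0.0, "claw": -1.0}

```text
time: 7.83
tool_pos: [0.4893, -0.0609, 0.0382]
ee_rot: [-1.575, 0.043, -0.052]
contact_force: [-0.9, -11.5, 0.6]
opening: 0.0005
```

drive_tool:
  series:
    - {"tx": 0.0, "ty": 0.0015, "tz": -0.0005, "ax": 0.0, "ay": 0.0, "az": 0.0, "claw": -1.0}

```text
time: 7.92
tool_pos: [0.4894, -0.0603, 0.038]
ee_rot: [-1.577, 0.042, -0.052]
contact_force: [-0.2, -8.0, 1.5]
opening: 0.0003
```

drive_tool:
  series:
    - {"tx": 0.0, "ty": 0.0015, "tz": -0.0005, "ax": 0.1, "ay": 0.0, "az": 0.0, "claw": -1.0}

```text
time: 8.0
tool_pos: [0.4895, -0.0597, 0.0378]
ee_rot: [-1.577, 0.041, -0.052]
contact_force: [-0.6, -9.5, 0.9]
opening: 0.0003
```

drive_tool:
  series:
    - {"tx": 0.0, "ty": 0.0015, "tz": -0.0005, "ax": 0.1, "ay": 0.0, "az": 0.0, "claw": -1.0}

```text
time: 8.08
tool_pos: [0.4896, -0.0591, 0.0377]
ee_rot: [-1.577, 0.04, -0.051]
contact_force: [-1.3, -9.7, 0.9]
opening: 0.0004
```

drive_tool:
  series:
    - {"tx": 0.0, "ty": 0.0015, "tz": -0.0005, "ax": 0.1, "ay": 0.0, "az": 0.0, "claw": -1.0}

```text
time: 8.17
tool_pos: [0.4896, -0.0586, 0.0375]
ee_rot: [-1.577, 0.039, -0.051]
contact_force: [-0.7, -10.8, 0.7]
opening: 0.0003
```

drive_tool:
  series:
    - {"tx": 0.0, "ty": 0.0015, "tz": -0.0005, "ax": 0.1, "ay": 0.0, "az": 0.0, "claw": -1.0}

```text
time: 8.25
tool_pos: [0.4896, -0.0581, 0.0373]
ee_rot: [-1.578, 0.039, -0.05]
contact_force: [-1.4, -11.0, 1.5]
opening: 0.0005
```

drive_tool:
  series:
    - {"tx": 0.0, "ty": 0.0015, "tz": -0.0005, "ax": 0.1, "ay": 0.0, "az": 0.0, "claw": -1.0}

```text
time: 8.33
tool_pos: [0.4897, -0.0576, 0.0371]
ee_rot: [-1.578, 0.038, -0.05]
contact_force: [-1.7, -11.1, 0.7]
opening: 0.0005
```

drive_tool:
  series:
    - {"tx": 0.0, "ty": 0.002, "tz": -0.0004, "ax": 0.1, "ay": 0.0, "az": 0.0, "claw": -1.0}

```text
time: 8.42
tool_pos: [0.4897, -0.0569, 0.0371]
ee_rot: [-1.579, 0.037, -0.05]
contact_force: [-1.0, -15.4, 1.0]
opening: 0.0004
```

drive_tool:
  series:
    - {"tx": 0.0, "ty": 0.002, "tz": -0.0004, "ax": 0.1, "ay": 0.0, "az": 0.0, "claw": -1.0}

```text
time: 8.5
tool_pos: [0.4898, -0.0565, 0.037]
ee_rot: [-1.581, 0.036, -0.049]
contact_force: [-1.3, -17.7, 1.2]
opening: 0.0007
```

drive_tool:
  series:
    - {"tx": 0.0, "ty": 0.002, "tz": -0.0004, "ax": 0.1, "ay": 0.0, "az": 0.0, "claw": -1.0}

```text
time: 8.58
tool_pos: [0.4898, -0.0561, 0.0369]
ee_rot: [-1.582, 0.035, -0.049]
contact_force: [-2.0, -17.3, 0.4]
opening: 0.0005
```

drive_tool:
  series:
    - {"tx": 0.0, "ty": 0.002, "tz": -0.0004, "ax": 0.1, "ay": 0.0, "az": 0.0, "claw": -1.0}

```text
time: 8.67
tool_pos: [0.4899, -0.0558, 0.0369]
ee_rot: [-1.584, 0.035, -0.049]
contact_force: [-2.0, -17.3, 1.6]
opening: 0.0007
```

drive_tool:
  series:
    - {"tx": 0.0, "ty": 0.002, "tz": -0.0004, "ax": 0.1, "ay": 0.0, "az": 0.0, "claw": -1.0}

```text
time: 8.75
tool_pos: [0.49, -0.0555, 0.0369]
ee_rot: [-1.586, 0.034, -0.049]
contact_force: [-1.9, -17.5, 1.5]
opening: 0.0001
```

drive_tool:
  series:
    - {"tx": 0.0, "ty": 0.0022, "tz": -0.0004, "ax": 0.1, "ay": 0.0, "az": 0.0, "claw": -1.0}

```text
time: 8.83
tool_pos: [0.4901, -0.0549, 0.0369]
ee_rot: [-1.588, 0.033, -0.049]
contact_force: [-0.8, -14.4, 1.2]
opening: 0.0007
```

drive_tool:
  series:
    - {"tx": 0.0, "ty": 0.0022, "tz": -0.0004, "ax": 0.1, "ay": 0.0, "az": 0.0, "claw": -1.0}

```text
time: 8.92
tool_pos: [0.4902, -0.0541, 0.0369]
ee_rot: [-1.589, 0.032, -0.049]
contact_force: [-1.0, -14.0, 1.2]
opening: 0.0007
```

drive_tool:
  series:
    - {"tx": 0.0, "ty": 0.0022, "tz": -0.0004, "ax": 0.1, "ay": 0.0, "az": 0.0, "claw": -1.0}

```text
time: 9.0
tool_pos: [0.4902, -0.0534, 0.0369]
ee_rot: [-1.59, 0.031, -0.049]
contact_force: [-1.6, -15.4, 1.1]
opening: 0.0005
```

drive_tool:
  series:
    - {"tx": 0.0, "ty": 0.0022, "tz": -0.0004, "ax": 0.1, "ay": 0.0, "az": 0.0, "claw": -1.0}

```text
time: 9.08
tool_pos: [0.4904, -0.0527, 0.0369]
ee_rot: [-1.592, 0.031, -0.049]
contact_force: [-1.6, -15.8, 0.1]
opening: 0.0003
```

drive_tool:
  series:
    - {"tx": 0.0, "ty": -0.004, "tz": 0.0, "ax": 0.0, "ay": 0.0, "az": 0.0, "claw": -1.0}
    - {"tx": 0.0, "ty": -0.008, "tz": 0.0, "ax": 0.0, "ay": 0.0, "az": 0.0, "claw": -1.0}
    - {"tx": 0.0, "ty": -0.015, "tz": 0.0, "ax": 0.0, "ay": 0.0, "az": 0.0, "claw": -1.0}
    - {"tx": 0.0, "ty": -0.015, "tz": 0.0, "ax": 0.0, "ay": 0.0, "az": 0.0, "claw": -1.0}
    - {"tx": 0.0, "ty": 0.0, "tz": 0.0, "ax": 0.8, "ay": 0.0, "az": 0.0, "claw": -1.0}

```text
time: 9.5
tool_pos: [0.4904, -0.097, 0.0377]
ee_rot: [-1.579, 0.025, -0.045]
contact_force: [0.0, 0.5, -0.6]
opening: 0.0005
```

```bash
python3 look.py z7
python3 - <<'E'
from h import *
for n,sl,f in(("side",np.s_[210:310,270:430],5),("top",np.s_[150:300,270:390],4)):
    c=cam(n); cv2.imwrite(f"pics/{n}7.png",cv2.resize(c["pixels"][sl],None,fx=f,fy=f,interpolation=2))
E
```

```text
9.55 [ 0.4904 -0.0963  0.0377] [-0.  -1.6 -0.3] [ 0.06 -0.02 -0.09]
[[0.999, 0.012, 0.045], [-0.045, -0.006, 0.999], [0.012, -1.0, -0.006]]
red [276.17 264.2 ] [270 258  13  12 107]
0 [282.8 273.4] [283.1 276.7]
0.07 [279.8 269.9] [280.1 273.2]
0.08 [279.4 269.4] [279.7 272.7]
0.115 [278.1 267.6] [278.4 270.9]
0.125 [277.8 267.1] [278.1 270.4]
0.16 [276.6 265.3] [276.9 268.6]
0.17 [276.3 264.8] [276.6 268.1]
0.205 [275.3 263. ] [275.6 266.3]
0.215 [275.1 262.5] [275.3 265.7]
0.25 [274.2 260.7] [274.5 263.9]
0.26 [274.  260.1] [274.3 263.4]
```

View pics/z7.png

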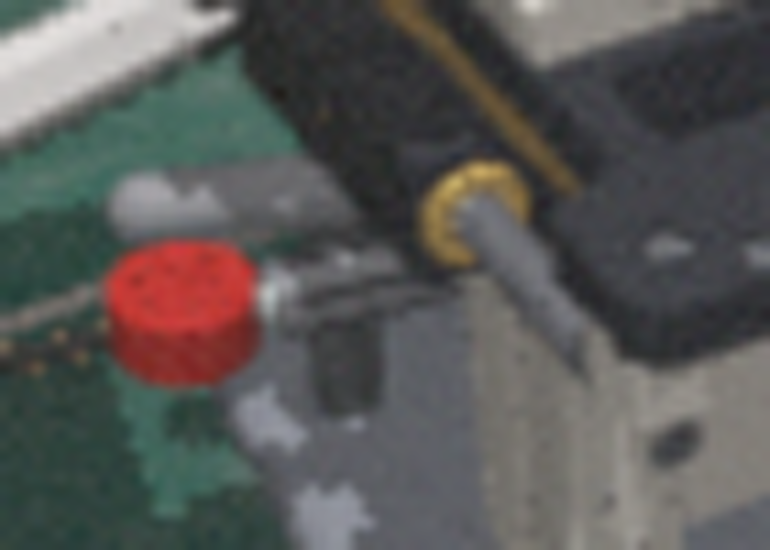

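View pics/side7.png

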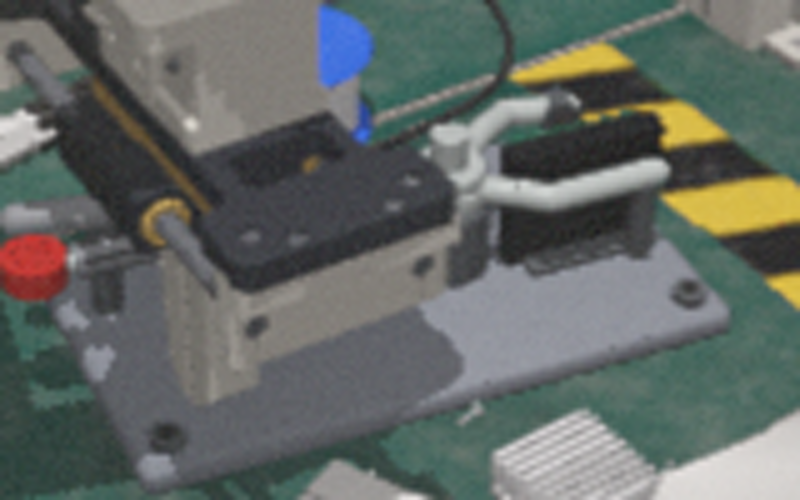

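View pics/top7.png

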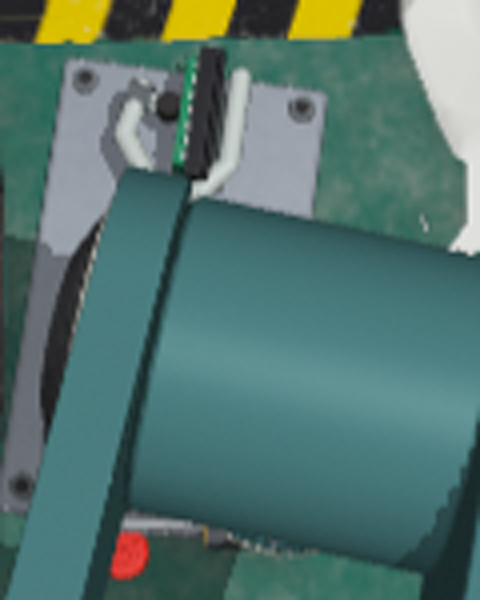

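Run:
```python
import cv2,numpy as np
a=cv2.imread("pics/top0.png")[155:200,295:340]; b=cv2.imread("pics/top7.png"); b=cv2.resize(b,(120,150),interpolation=cv2.INTER_AREA)[5:50,25:70]
for im in(a,b):
    h=cv2.cvtColor(im,cv2.COLOR_BGR2HSV); 
cv2.imwrite("pics/cmp.png",cv2.resize(np.hstack([a,b]),None,fx=8,fy=8,interpolation=cv2.INTER_CUBIC))
```

```text
(no output)
```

View pics/cmp.png

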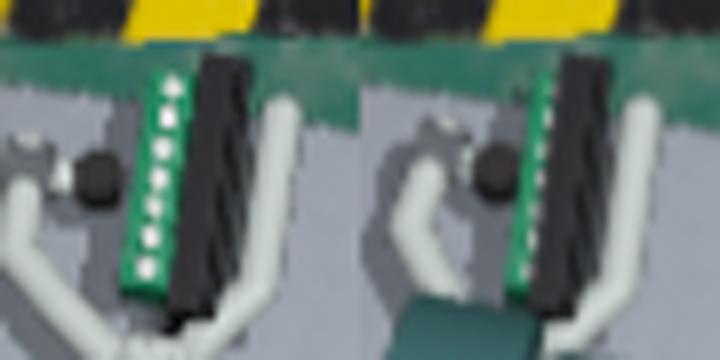

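drive_tool:
  series:
    - {"tx": 0.0, "ty": 0.0, "tz": 0.03, "ax": 0.0, "ay": 0.0, "az": 0.0, "claw": -1.0}
    - {"tx": 0.0, "ty": 0.0, "tz": 0.03, "ax": 0.0, "ay": 0.0, "az": 0.0, "claw": -1.0}
    - {"tx": 0.0, "ty": 0.0, "tz": 0.0, "ax": 0.0, "ay": 0.0, "az": 0.0, "claw": -1.0}
    - {"tx": -0.015, "ty": 0.02, "tz": 0.0, "ax": 0.0, "ay": 0.0, "az": -1.5, "claw": -1.0}
    - {"tx": -0.015, "ty": 0.02, "tz": 0.0, "ax": 0.0, "ay": 0.0, "az": -1.5, "claw": -1.0}

```text
time: 10.07
tool_pos: [0.4602, -0.0539, 0.0991]
ee_rot: [-1.576, 0.07, -0.085]
contact_force: [0.1, 0.4, -0.2]
opening: 0.0002
```

drive_tool:
  series:
    - {"tx": 0.0, "ty": 0.015, "tz": 0.0, "ax": 0.0, "ay": 0.0, "az": 0.0, "claw": -1.0}
    - {"tx": 0.0, "ty": 0.0, "tz": 0.0, "ax": 0.0, "ay": 0.0, "az": 0.0, "claw": -1.0}
    - {"tx": 0.0, "ty": 0.0, "tz": 0.0, "ax": 0.0, "ay": 0.0, "az": 0.0, "claw": -1.0}
    - {"tx": 0.0, "ty": 0.0, "tz": 0.0, "ax": 0.0, "ay": 0.0, "az": 0.0, "claw": -1.0}
    - {"tx": 0.0, "ty": 0.0, "tz": 0.0, "ax": 0.0, "ay": 0.0, "az": 0.0, "claw": -1.0}

```text
time: 10.48
tool_pos: [0.4585, -0.0345, 0.0989]
ee_rot: [-1.575, 0.066, -0.084]
contact_force: [-0.9, 0.1, -0.1]
opening: 0.0008
```

drive_tool:
  series:
    - {"tx": 0.0, "ty": 0.0, "tz": 0.0, "ax": 0.0, "ay": 0.0, "az": 0.0, "claw": -1.0}
    - {"tx": 0.0, "ty": 0.0, "tz": 0.0, "ax": 0.0, "ay": 0.0, "az": 0.0, "claw": -1.0}
    - {"tx": 0.0, "ty": 0.0, "tz": 0.0, "ax": 0.0, "ay": 0.0, "az": 0.0, "claw": -1.0}
    - {"tx": 0.0, "ty": 0.0, "tz": 0.0, "ax": 0.0, "ay": 0.0, "az": 0.0, "claw": -1.0}
    - {"tx": 0.0, "ty": 0.0, "tz": 0.0, "ax": 0.0, "ay": 0.0, "az": 0.0, "claw": -1.0}

```text
time: 10.9
tool_pos: [0.4588, -0.0362, 0.0981]
ee_rot: [-1.575, 0.069, -0.084]
contact_force: [0.4, 0.1, 0.1]
opening: 0.0006
```

```bash
python3 look.py z8|head -3
python3 - <<'E'
from h import *
for n,sl,f in(("side",np.s_[180:310,220:430],3.6),("top",np.s_[150:300,270:390],4)):
    c=cam(n); cv2.imwrite(f"pics/{n}8.png",cv2.resize(c["pixels"][sl],None,fx=f,fy=f,interpolation=2))
E
```

```text
10.95 [ 0.4588 -0.0362  0.0981] [-0.2 -0.1 -0.3] [ 0.04 -0.05 -0.02]
[[0.995, 0.009, 0.097], [-0.097, -0.006, 0.995], [0.01, -1.0, -0.005]]
red [276.17 263.07] [270 257  13  13 146]
```

View pics/side8.png

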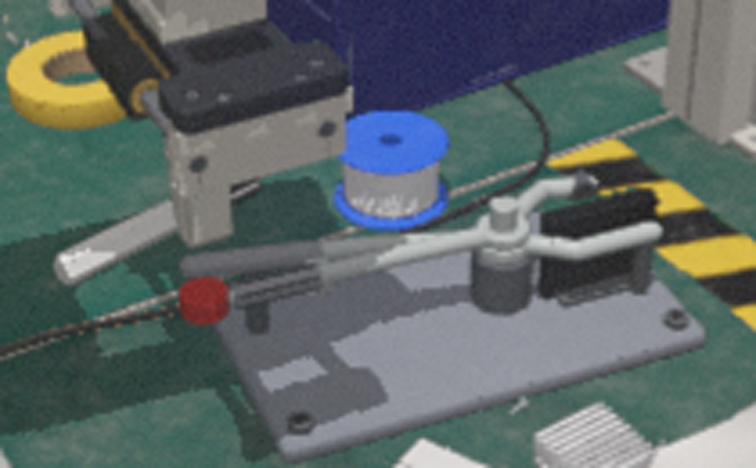

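View pics/top8.png

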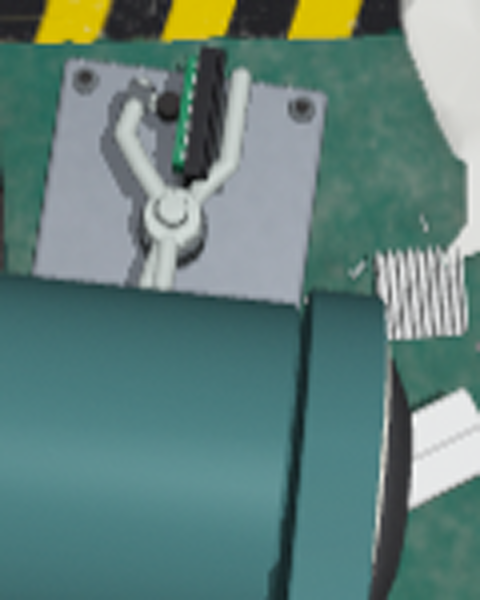

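drive_tool:
  series:
    - {"tx": -0.001, "ty": -0.003, "tz": -0.02, "ax": 0.0, "ay": 0.0, "az": 0.0, "claw": -1.0}
    - {"tx": 0.0, "ty": 0.0, "tz": -0.008, "ax": 0.0, "ay": 0.0, "az": 0.0, "claw": -1.0}
    - {"tx": 0.0, "ty": 0.0, "tz": 0.0, "ax": 0.0, "ay": 0.0, "az": 0.0, "claw": -1.0}

```text
time: 11.3
tool_pos: [0.4583, -0.0392, 0.0702]
ee_rot: [-1.575, 0.067, -0.085]
contact_force: [0.5, -0.2, -0.2]
opening: 0.0004
```

drive_tool:
  series:
    - {"tx": 0.0, "ty": 0.0, "tz": -0.003, "ax": 0.0, "ay": 0.0, "az": 0.0, "claw": -1.0}

```text
time: 11.38
tool_pos: [0.4583, -0.0391, 0.0675]
ee_rot: [-1.575, 0.067, -0.085]
contact_force: [0.3, -0.0, -0.4]
opening: 0.0004
```

```bash
python3 look.py z9|head -3
```

```text
11.4333 [ 0.4581 -0.0391  0.0667] [-0.6  0.8  0.1] [-0.02  0.04  0.03]
[[0.995, 0.011, 0.097], [-0.097, -0.006, 0.995], [0.011, -1.0, -0.005]]
red [275.69 265.73] [270 260  13  10  70]
```

View pics/z9.png

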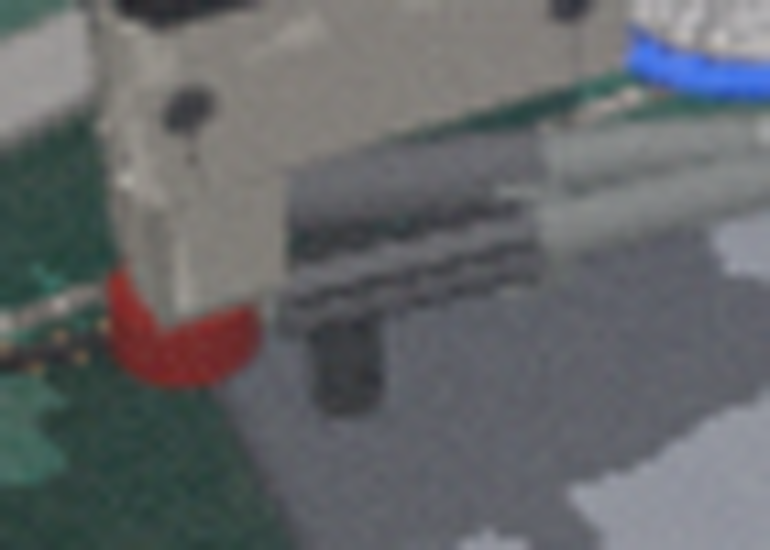

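drive_tool:
  series:
    - {"tx": -0.004, "ty": 0.0, "tz": 0.0, "ax": 0.0, "ay": 0.0, "az": 0.0, "claw": -1.0}
    - {"tx": 0.0, "ty": 0.0, "tz": -0.002, "ax": 0.0, "ay": 0.0, "az": 0.0, "claw": -1.0}

```text
time: 11.6
tool_pos: [0.4542, -0.0389, 0.0655]
ee_rot: [-1.575, 0.067, -0.085]
contact_force: [0.3, 0.1, 0.2]
opening: 0.0004
```

drive_tool:
  series:
    - {"tx": 0.0, "ty": 0.0, "tz": -0.002, "ax": 0.0, "ay": 0.0, "az": 0.0, "claw": -1.0}

```text
time: 11.68
tool_pos: [0.4542, -0.0389, 0.0639]
ee_rot: [-1.575, 0.066, -0.086]
contact_force: [-0.5, -0.0, 1.2]
opening: 0.0012
```

drive_tool:
  series:
    - {"tx": 0.0, "ty": 0.0, "tz": -0.002, "ax": 0.0, "ay": 0.0, "az": 0.0, "claw": -1.0}

```text
time: 11.77
tool_pos: [0.4544, -0.0389, 0.0622]
ee_rot: [-1.575, 0.066, -0.086]
contact_force: [-3.3, -1.1, 5.0]
opening: 0.0006
```

drive_tool:
  series:
    - {"tx": 0.0, "ty": 0.0, "tz": -0.002, "ax": 0.0, "ay": 0.0, "az": 0.0, "claw": -1.0}

```text
time: 11.85
tool_pos: [0.4545, -0.0391, 0.0605]
ee_rot: [-1.576, 0.066, -0.086]
contact_force: [0.8, -0.7, 2.5]
opening: 0.0004
```

drive_tool:
  series:
    - {"tx": 0.0, "ty": 0.0, "tz": -0.002, "ax": 0.0, "ay": 0.0, "az": 0.0, "claw": -1.0}

```text
time: 11.93
tool_pos: [0.4548, -0.0392, 0.0586]
ee_rot: [-1.576, 0.065, -0.087]
contact_force: [-0.4, -2.6, 3.0]
opening: 0.0006
```

drive_tool:
  series:
    - {"tx": 0.0, "ty": -0.001, "tz": -0.0025, "ax": 0.0, "ay": 0.0, "az": 0.0, "claw": -1.0}

```text
time: 12.02
tool_pos: [0.455, -0.0403, 0.0563]
ee_rot: [-1.576, 0.064, -0.087]
contact_force: [-0.7, -2.0, 4.4]
opening: 0.0004
```

drive_tool:
  series:
    - {"tx": 0.0, "ty": -0.004, "tz": -0.0003, "ax": 0.0, "ay": 0.0, "az": 0.0, "claw": -1.0}
    - {"tx": 0.0, "ty": -0.004, "tz": -0.0003, "ax": 0.0, "ay": 0.0, "az": 0.0, "claw": -1.0}

```text
time: 12.18
tool_pos: [0.4549, -0.0486, 0.0553]
ee_rot: [-1.577, 0.064, -0.087]
contact_force: [-0.5, -1.0, 4.2]
opening: 0.0002
```

```bash
python3 look.py z10|head -3
```

```text
12.2333 [ 0.4549 -0.0492  0.0552] [-0.6 -1.9  2.9] [-0.46  0.08  0.06]
[[0.995, 0.014, 0.096], [-0.096, -0.008, 0.995], [0.015, -1.0, -0.007]]
red [282.51 276.51] [276 271  13  11 100]
```

View pics/z10.png

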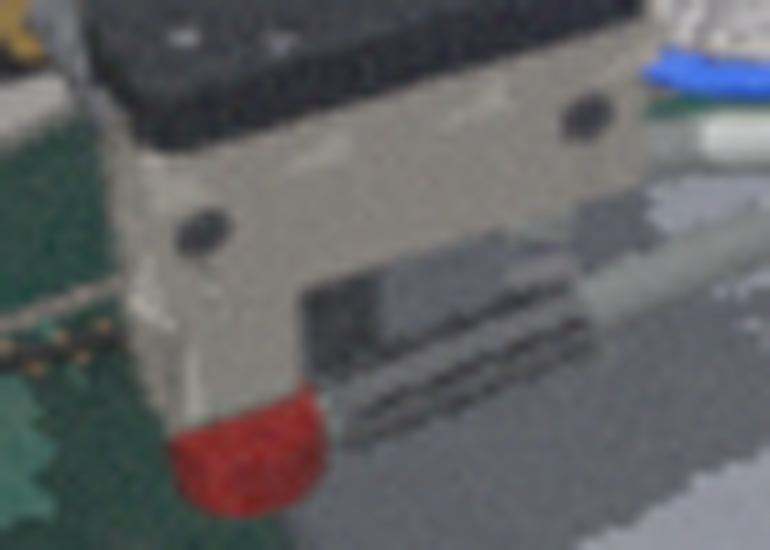

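drive_tool:
  series:
    - {"tx": 0.0, "ty": -0.006, "tz": 0.0, "ax": 0.0, "ay": 0.0, "az": 0.0, "claw": -1.0}
    - {"tx": 0.0, "ty": -0.006, "tz": 0.0, "ax": 0.0, "ay": 0.0, "az": 0.0, "claw": -1.0}
    - {"tx": 0.0, "ty": -0.004, "tz": 0.0, "ax": 0.0, "ay": 0.0, "az": 0.0, "claw": -1.0}
    - {"tx": 0.0, "ty": 0.0, "tz": 0.0, "ax": 0.0, "ay": 0.0, "az": 0.0, "claw": -1.0}

```text
time: 12.57
tool_pos: [0.4553, -0.0667, 0.0556]
ee_rot: [-1.575, 0.064, -0.088]
contact_force: [0.7, 3.9, 4.2]
opening: 0.0006
```

```bash
python3 look.py z11|head -4
```

```text
12.6167 [ 0.4553 -0.0665  0.0556] [-0.5  0.7  3.5] [ 0.13  0.06 -0.04]
[[0.995, 0.015, 0.097], [-0.097, -0.006, 0.995], [0.015, -1.0, -0.005]]
red [284.56 280.65] [278 278  14   6  54]
0 [282.8 273.4] [283.1 276.7]
```

View pics/z11.png

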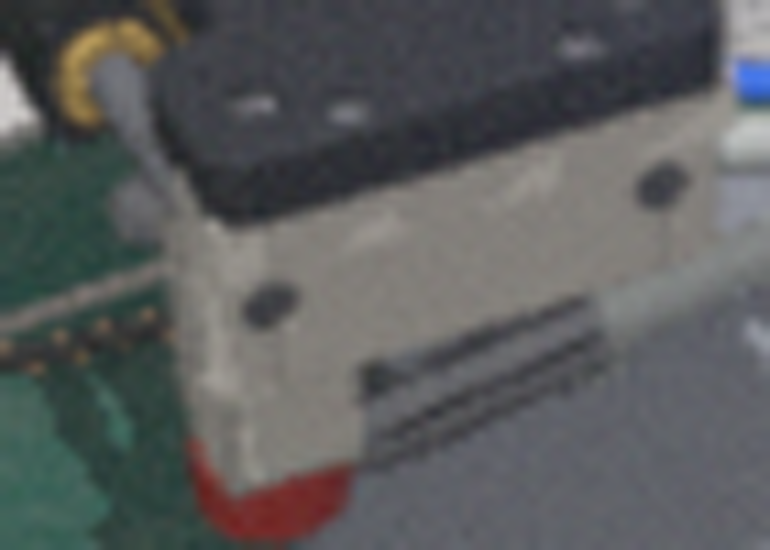

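drive_tool:
  series:
    - {"tx": 0.0, "ty": 0.0, "tz": 0.006, "ax": 0.0, "ay": 0.0, "az": 0.0, "claw": -1.0}
    - {"tx": 0.0, "ty": 0.0, "tz": 0.01, "ax": 0.0, "ay": 0.0, "az": 0.0, "claw": -1.0}
    - {"tx": 0.0, "ty": 0.0, "tz": 0.03, "ax": 0.0, "ay": 0.0, "az": 0.0, "claw": -1.0}
    - {"tx": 0.0, "ty": 0.0, "tz": 0.035, "ax": 0.0, "ay": 0.0, "az": 0.0, "claw": -1.0}
    - {"tx": -0.01, "ty": 0.0, "tz": 0.035, "ax": 0.0, "ay": 0.0, "az": 0.0, "claw": -1.0}

```text
time: 13.03
tool_pos: [0.4414, -0.0658, 0.1697]
ee_rot: [-1.574, 0.074, -0.078]
contact_force: [0.6, -0.3, -0.1]
opening: 0.0005
```

drive_tool:
  series:
    - {"tx": -0.01, "ty": 0.03, "tz": 0.02, "ax": 0.0, "ay": 0.0, "az": 0.0, "claw": -1.0}
    - {"tx": -0.01, "ty": 0.035, "tz": 0.0, "ax": 0.0, "ay": 0.0, "az": 0.0, "claw": -1.0}
    - {"tx": -0.01, "ty": 0.035, "tz": 0.0, "ax": 0.0, "ay": 0.0, "az": 0.0, "claw": -1.0}
    - {"tx": -0.01, "ty": 0.035, "tz": 0.0, "ax": 0.0, "ay": 0.0, "az": 0.0, "claw": -1.0}
    - {"tx": -0.01, "ty": 0.035, "tz": 0.0, "ax": 0.0, "ay": 0.0, "az": 0.0, "claw": -1.0}

```text
time: 13.45
tool_pos: [0.3896, 0.1044, 0.2038]
ee_rot: [-1.575, 0.073, -0.096]
contact_force: [0.9, -0.2, -0.8]
opening: 0.0006
```

drive_tool:
  series:
    - {"tx": -0.01, "ty": 0.035, "tz": 0.0, "ax": 0.0, "ay": 0.0, "az": 0.0, "claw": -1.0}
    - {"tx": -0.01, "ty": 0.035, "tz": 0.0, "ax": 0.0, "ay": 0.0, "az": 0.0, "claw": -1.0}
    - {"tx": 0.0, "ty": 0.03, "tz": 0.0, "ax": 0.0, "ay": 0.0, "az": 0.0, "claw": -1.0}
    - {"tx": 0.0, "ty": 0.02, "tz": 0.0, "ax": 0.0, "ay": 0.0, "az": 0.0, "claw": -1.0}
    - {"tx": 0.0, "ty": 0.0, "tz": 0.0, "ax": 0.0, "ay": 0.0, "az": 0.0, "claw": -1.0}

```text
time: 13.87
tool_pos: [0.3634, 0.2345, 0.2087]
ee_rot: [-1.573, 0.065, -0.095]
contact_force: [0.4, -0.9, -0.3]
opening: 0.0005
```

```bash
python3 look.py z12|head -4
python3 - <<'E'
from h import *
for n,sl,f in(("side",np.s_[200:350,220:430],3.8),("top",np.s_[150:320,210:420],3.5)):
    c=cam(n); cv2.imwrite(f"pics/{n}9.png",cv2.resize(c["pixels"][sl],None,fx=f,fy=f,interpolation=2))
    for q in ["part_box","solder_spool","marker","heatsink","strip"]:
        print(n,q,[(round(d["score"],2),np.round(d["bbox"],1).tolist()) for d in nets.cut_out(n,q)[:1]])
E
```

```text
13.9167 [0.3635 0.2334 0.2088] [-1.3 -0.4 -0.2] [ 0.    0.03 -0.03]
[[0.995, 0.019, 0.102], [-0.101, -0.005, 0.995], [0.02, -1.0, -0.003]]
red [283.79 276.33] [277 272  14   9  63]
0 [282.8 273.4] [283.1 276.7]
side part_box [(0.62, [344.1, 322.5, 39.3, 39.3])]
side solder_spool [(0.67, [327.1, 228.4, 31.5, 31.7])]
side marker [(0.96, [264.0, 239.7, 58.2, 33.8])]
side heatsink [(0.8, [384.5, 309.4, 34.3, 28.1])]
side strip [(0.75, [314.9, 262.8, 74.7, 32.5])]
top part_box [(0.69, [375.2, 264.4, 33.5, 34.6])]
top solder_spool [(0.83, [247.7, 204.9, 33.3, 34.8])]
top marker [(0.87, [231.2, 272.9, 21.1, 70.6])]
top heatsink [(0.69, [377.3, 223.9, 21.0, 22.0])]
top strip [(0.49, [317.2, 179.5, 4.2, 30.2])]
```

View pics/side9.png

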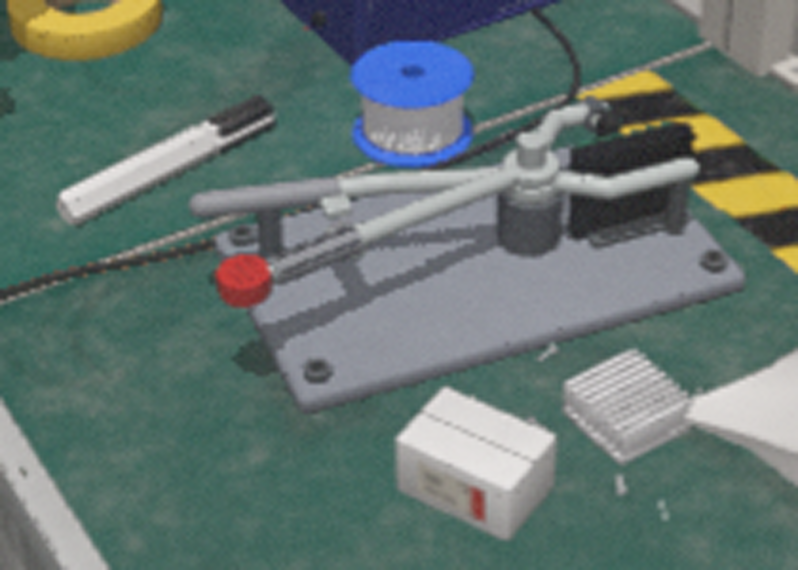

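View pics/top9.png

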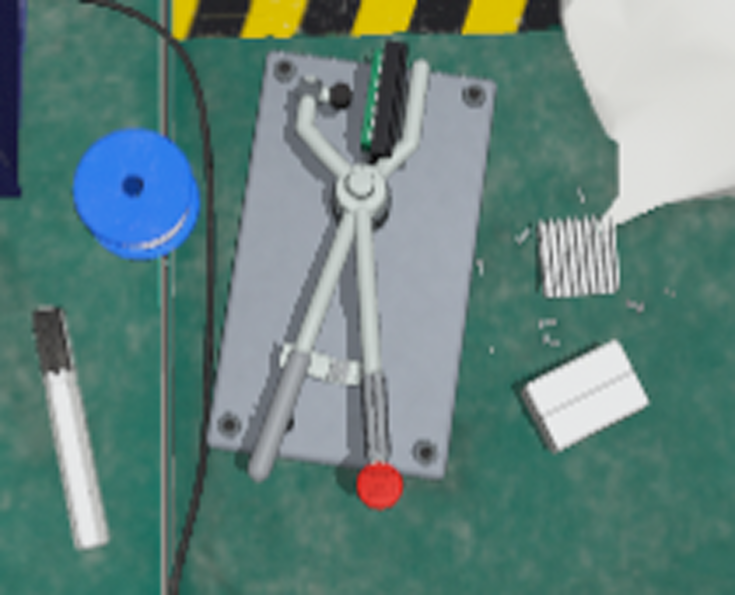

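```bash
python3 -c "
from rig import r
print(r.sign_off())"
```

```text
the job is handed in; nothing more can be done
None
```

I seated the strip, showed the ratchet holding it by itself, freed the teeth at the thumb pad, and let the pliers spring fully open. The job is handed in at about 14 s of the 67 s allowed.

- **First push:** The finger tip rode too high, caught on the roller and flexed the handle down, freeing the teeth. I saw the vertical force rise to about 11 N, backed off (the handle re-caught near 0.12 rad), lowered the tip and pushed again.
- **Second push:** It clicked past 0.17 and 0.215 rad with a peak reading of about 18 N, below the 30 N limit.
- **Hold:** I let go for about 2 s. The pad position in the images gave roughly 0.20 to 0.21 rad, and the presser stayed against the strip.
- **Release:** I pressed the pad down about 7 mm with about 5 N at most, followed it towards -y until it was open, then lifted off and moved away.

**Last checks:**
- The red pad and handle match their starting picture, so the pliers are fully open.
- The strip's face has moved in about 5 to 6 mm. At roughly 1.9 mm per pixel this agrees with fully home, but it cannot be proved to the millimetre.
- The network boxes and pictures show the part box, spool, marker and heat sink where they were, within the detection scatter. The contact force reads about zero.
- The side-view network for the strip reported the handle instead, so I ignored it and used the top view.

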